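Regrip a screwdriver in a sloping cradle and hang it in the tool rack

ROBOT

A 7-joint arm with a two-finger parallel gripper is mounted at the origin on a cart in front of the work surface, level with it; the furniture and walls round the work are solid. World frame = base frame: x ahead of the robot, y to its left, z up, the work surface at z = 0. Lengths are in m, angles in degrees, forces in N, time in s.
With the tool pointing down it reaches from about 0.4 to 0.875 m from the base axis. Payload 4.4 kg.
Tool frame: the origin (TCP) lies midway between the tips of the shut fingers; the grasp point (between the pads) lies 19 mm behind it; z points along the fingers, y is the direction in which the jaws open and shut (so a half turn about z gives the same grasp; the last joint's range is limited). The gripper opens to 85 mm and grips with 20 to 120 N. Pads are 22 mm wide; open, the fingers measure 114 mm over their backs; the gripper's body (76 mm by 85 mm) begins 54 mm behind the grasp point. The pads swing forward as they close: fully open they stand 13 mm farther back than shut.
Start: joints at [-68.915, 36.005, 2.206, 86.941, -1.547, 57.084, -1.146], TCP at [0.273, 0.59, 0.231] pointing down, gripper open.
Joint ranges: [-175.42, 175.42], [-21.48, 121.26], [-71.46, 75.88], [10.55, 141.38], [-63.04, 243.04], [13.31, 113.54], [-168.57, 168.57]. Speed limits (degrees/s): [147.25, 147.25, 180, 180, 180, 180, 180].

INTERFACE

Orientations are given as a 3x3 rotation matrix whose columns are the frame's x, y, z axes.
In Python, from plant import robot gives the robot as it stands. The module is installed in compiled form; this text tells all that it offers.
- The arm moves only by the tool play_rows, never from a script. Its argument "series" is a list of rows, each an object with "delta_pos": the shift along the tool's x, y, z in m, a list of three; "yaw": the turn about the tool's z in rad. A call has 1 to 10 rows; each row is the pose to reach, as a shift and turn from the pose commanded when the call began, along the tool's axes at that moment; what a row does not reach only later rows make up. A row lasts 1/12 s, in which the tool goes at most 41.7 mm and 7.16 degrees, less where a joint would pass 70% of its speed; a pose out of reach is approached as far as the arm can. A call with a gripper value outside its range is refused whole. "fingers" is the opening, from -1 (shut) to 1 (fully open), set as the call begins (left out, the last holds). The fingers move at their own pace and stop on an object; "force" is the grip in N (left out, the last holds). Time passes only in rows, so rows that repeat a pose let the fingers close. It gives the time, the measured TCP pose, the force and the opening at its end, in the units of the state.
- robot.observe(): the state, without advancing time (a new reading comes with each control period).
- robot.snapshot(name): name is "scene" or "side" or "wrist"; returns the picture (384x512x3 uint8, red, green, blue); there is no depth.
- robot.camera_params(name): a dict with "fovy" (degrees; the focal length in pixels is half the picture's height over the tangent of half this angle, whatever the lens; pixels are square), "cx", "cy" (the principal point, pixels), "rvec" (rotation vector, rad) and "tvec" (3), from world to camera coordinates, as OpenCV has them. Camera axes: x right, y down, z forward; pixel columns grow to the right and rows downward; lengths in m; the calibration is good to about 2 mm. A picture is of the moment at which its call begins: read the wrist's pose just before it. camera_params takes no time and is no camera call; for the wrist camera it gives the pose at the moment of the call.
- robot.finish_job(): hands the job in, once; it reports no verdict.
The state is a dict: "t": time; "q": joint angles; "qvel": joint speeds; "joint_efforts": joint torques, N m; "ee_pos": TCP position; "tcp_rot": TCP orientation; "contact_force": force on the tool from outside, world axes, zero at the start; "torque": the same for the moment, N m; "grip_width": finger opening in m.
Only numpy, scipy, OpenCV 4.12 (cv2) and the standard library are available. Lean on these libraries where they do the work, as an engineer would, in place of code of your own. Each camera call takes 0.05 s, during which the arm holds its last target.

TASK

Put the orange-handled screwdriver away. Lay it in the grey sloping cradle with the handle uphill and its shoulder resting on the end stop, let go of it, then take it again by the free end of the handle and hang it upright, handle up and blade through the slot, in either slot of the blue tool rack, without disturbing the other loose things.

Things in the scene. Friction and masses are not known exactly. Their poses are not given: they have to be found in the camera images.
- screwdriver: Orange-handled screwdriver, 40 to 80 g, starts flat on the worktop with the handle to the robot's left. Along its own y: blade tip at -96 mm, thin 5 mm shaft to +10 mm (shoulder), then the handle, 24 x 24 mm in section, to +96 mm (butt). Origin on the underside at mid-length; its centre line lies 12 mm above it along own z (up while flat). Balance point inside the handle.
- shoulder (a point): The point on the screwdriver's centre line where the handle ends and the shaft begins (handle shoulder). Axes as the screwdriver's.
- butt (a point): The point on the screwdriver's centre line at the free end of the handle, 86 mm from the shoulder.
- cradle: Fixed cradle, origin at the middle of its base's underside (80 x 110 x 10 mm), z up. On a post, a channel open at the top climbs at 45 degrees toward own +y; its floor begins at y = -20, z = 105 mm. Lowest 33 mm of slope: 28 mm wide between cheeks with flared lips 24 mm above the floor. Then only an 18 mm wide tongue up to 53 mm, so fingers pass beside it; the handle stands out beyond.
- cradle_seat (a point): Where the shoulder point is when the screwdriver lies home in the cradle: at the uphill face of the end stop, 12 mm off the channel floor. The stop (5 mm thick, 18 mm high) closes the channel's lower end and has a 13 mm wide notch, open at the top, through which the shaft juts out downhill. Axes as the cradle's.
- cradle_top (a point): Where the butt point of the screwdriver is when it lies home in the cradle: 86 mm uphill from cradle_seat.
- rack: Fixed blue rack, open front facing own -x, z up; origin on the underside; base 160 mm wide, 10 mm thick, x = -40 to 65 mm. Shelf plate 8 mm thick, top at z = 135 mm, from x = -31 mm to a back panel at x = 52 mm, 152 mm high. Two slots 12 mm wide at y = +40 and -40 mm run from the front edge to x = 13 mm. A 4 mm high, 5 mm thick lip stands along the front edge beside the slots.
- slot_a (a point): Seat of the slot at the rack's +y side, at x = -4 mm of the rack on the plate's top (z = 135 mm): the shoulder point comes here when the screwdriver hangs. Slide the shaft in from the front with the shoulder above the lip (139 mm), then lower it behind the lip (shaft centre at x = -13 to +10 mm of the rack). Axes as the rack's.
- slot_b (a point): The same for the slot at the rack's -y side.
- tube: Bystander: lying capped centrifuge tube with a blue cap, 33 x 116 x 33 mm, loose. Origin at the centre of its underside, long axis y.
- spanner: Bystander: steel spanner, 27 x 140 x 5 mm, loose, lying flat. Origin at the centre of its underside, long axis y.
- beaker: Bystander: small glass beaker, 44 x 51 x 61 mm, loose, standing. Origin at the centre of its underside.

How it is judged (in metres and radians):
On the way, in this order (a step that is already met when the one before it is completed fails the run):
1. The screwdriver lies home in the sloping cradle, handle uphill (shoulder within 12 mm and butt within 15 mm of their places), at rest and let go of by the fingers (distance between shoulder and cradle_seat below 0.012 m and distance between butt and cradle_top below 0.015 m and linear speed of screwdriver below 0.03 m/s and contact force between the fingers and screwdriver below 0.1 N), for 0.2 s.
2. The fingers hold it again near the free end of the handle (grasp point within 50 mm of the butt), clear of the cradle, upright within 20 degrees with the handle up (distance between the grasp point and butt below 0.05 m and angle between screwdriver's own y axis and vertical below 0.35 rad and contact force between the fingers and screwdriver above 1 N and contact force between each of cradle, rack and screwdriver below 0.1 N and distance between shoulder and cradle_seat above 0.04 m), for 0.1 s.
At the end, for the whole second after the job is handed in: The screwdriver hangs at rest in one slot of the rack, handle up and upright within about 8 degrees, its shoulder resting on the plate (within 6 mm of the plate's top in height, within 16 mm of the slot's seat point sideways), let go (((horizontal distance between shoulder and slot_a below 0.016 m and z of shoulder in the frame of slot_a between -0.006 and 0.006 m) or (horizontal distance between shoulder and slot_b below 0.016 m and z of shoulder in the frame of slot_b between -0.006 and 0.006 m)) and angle between screwdriver's own y axis and vertical below 0.15 rad and contact force between rack and screwdriver above 0.1 N and linear speed of screwdriver below 0.02 m/s); the robot touches nothing.
It fails at once if A bystander (tube, spanner or beaker) is moved more than 30 mm (distance of any of tube, spanner, beaker from where it was at the start of the episode above 0.03 m).
It also fails if it takes over 51 s, if anything falls off the work surface, if the arm or the gripper's body presses on something with over 40 N, if the wrist force passes 120 N, or if a joint passes its speed limit or range.

## Working session

There is one attempt and no reset: what is moved stays moved. The work goes in short steps, Python scripts to look and compute and a tool call to move; the robot and the scene stay as the last step left them, time stands still between calls to the robot, and variables do not carry over. Pictures are saved under pics/ and viewed, and the job is handed in when it is done.

Besides the shell and the picture viewer there is one more tool, called after "Emit:" as name([rows], argument=value, ...), one row to a line, values as JSON. play_rows: Moves the arm, as the interface text tells. Its arguments: {"type":"object","properties":{"series":{"type":"array","items":{"type":"object","properties":{"delta_pos":{"type":"array","items":{"type":"number"}},"yaw":{"type":"number"}}}},"fingers":{"type":"number"},"force":{"type":"number"}},"required":["series"]}

```bash
mkdir -p pics
cat > h.py <<'E'
import numpy as np, cv2
from plant import robot
def K(p,h=384):
    f=h/2/np.tan(np.radians(p['fovy'])/2); return np.array([[f,0,p['cx']],[0,f,p['cy']],[0,0,1]])
def save(name,fn):
    p=robot.camera_params(name); im=robot.snapshot(name); cv2.imwrite('pics/'+fn+'.png',im[:,:,::-1]); np.save('pics/'+fn+'.npy',im)
    import pickle; pickle.dump(p,open('pics/'+fn+'.pkl','wb')); return im,p
def load(fn):
    import pickle; return np.load('pics/'+fn+'.npy'),pickle.load(open('pics/'+fn+'.pkl','rb'))
def ray(p,uv):
    R=cv2.Rodrigues(np.array(p['rvec'],float))[0]; t=np.array(p['tvec'],float).ravel()
    d=np.linalg.inv(K(p))@np.array([uv[0],uv[1],1.]); return -R.T@t, R.T@d
def onplane(p,uv,z):
    c,d=ray(p,uv); return c+d*(z-c[2])/d[2]
def proj(p,X):
    return cv2.projectPoints(np.array(X,float).reshape(-1,3),np.array(p['rvec'],float),np.array(p['tvec'],float),K(p),None)[0].reshape(-1,2)
E
python3 - <<'E'
from h import *
s=robot.observe(); print(s)
for n in('scene','side','wrist'):
    im,p=save(n,n+'0'); c,d=ray(p,(p['cx'],p['cy'])); print(n,p,c,d)
E
```

```text
{'t': 0.0, 'q': array([-68.91503084,  36.05694717,   2.20425453,  86.99537842,
        -1.54716038,  57.08330846,  -1.14600408]), 'qvel': array([-0.09717694,  0.06416993, -0.04207536,  0.01287544, -0.09151336,
       -0.01582889, -0.04422116]), 'joint_efforts': array([-3.06420116e-04, -5.63412058e+01,  1.22580808e+00, -1.93452877e+01,
        1.09119981e-02,  1.03437810e-02, -3.10578025e-05]), 'ee_pos': array([0.27294122, 0.58924313, 0.23041536]), 'tcp_rot': array([[-9.07362923e-01,  4.20347444e-01, -7.43097871e-04],
       [ 4.20348099e-01,  9.07361345e-01, -1.69251207e-03],
       [-3.71848370e-05, -1.84808247e-03, -9.99998292e-01]]), 'contact_force': array([-0.21563912,  0.23733052, -0.24452648]), 'torque': array([ 0.00089439, -0.02884211, -0.02476704]), 'grip_width': 0.08542632956831869}
scene {'fovy': 44.999853933733775, 'cx': 249.82380783026593, 'cy': 185.40581034782633, 'rvec': array([ 1.17041993, -1.95166119,  1.21813922]), 'tvec': array([0.47159776, 0.25494723, 0.88987198])} [-0.39145151  0.73570303  0.62030754] [ 0.79711016 -0.41806859 -0.43569949]
side {'fovy': 53.131646149445814, 'cx': 258.10393803148963, 'cy': 187.49690753885028, 'rvec': array([ 0.52915181, -2.67248035,  1.22681929]), 'tvec': array([0.58306434, 0.06612437, 1.17779819])} [0.22488094 1.00854124 0.81475037] [ 0.28155421 -0.7030742  -0.65300375]
wrist {'fovy': 59.443755199082425, 'cx': 260.33643897176967, 'cy': 193.08477536024907, 'rvec': array([-2.43704934, -1.55856337, -0.22188506]), 'tvec': array([-0.6490951 , -0.03660903,  0.37860747])} [0.20791478 0.61947795 0.37286298] [ 0.2544778  -0.11891594 -0.95973957]
```

View pics/scene0.png

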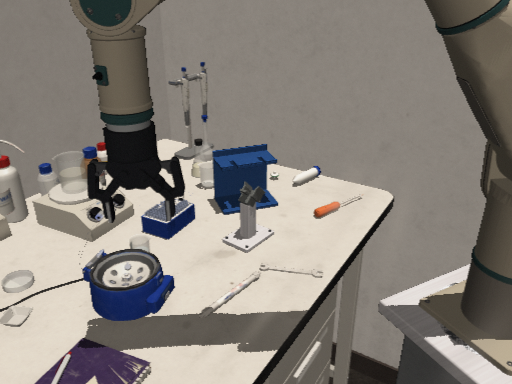

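View pics/side0.png

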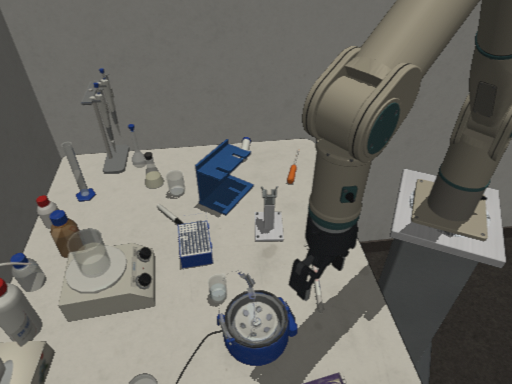

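View pics/wrist0.png

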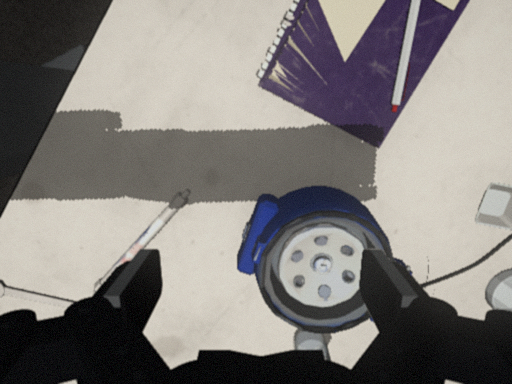

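Run:
```python
from h import *
im,p=load('scene0'); c=im[130:280,190:390,::-1]; cv2.imwrite('pics/z1.png',cv2.resize(c,None,fx=4,fy=4,interpolation=cv2.INTER_CUBIC))
im,p=load('side0'); c=im[130:280,160:360,::-1]; cv2.imwrite('pics/z2.png',cv2.resize(c,None,fx=4,fy=4,interpolation=cv2.INTER_CUBIC))
for fn in('scene0','side0'):
    im,p=load(fn); hsv=cv2.cvtColor(im,cv2.COLOR_RGB2HSV)
    m=cv2.inRange(hsv,(5,140,120),(20,255,255)); n,l,st,ce=cv2.connectedComponentsWithStats(m)
    for i in range(1,n):
        if st[i,4]>30: print(fn,st[i],ce[i],onplane(p,ce[i],.012))
```

```text
scene0 [315 202  23  14 148] [325.57432432 208.30405405] [0.49571204 0.03767151 0.012     ]
side0 [288 165   8  16  86] [291.77906977 172.75581395] [0.49540238 0.03053228 0.012     ]
```

View pics/z1.png

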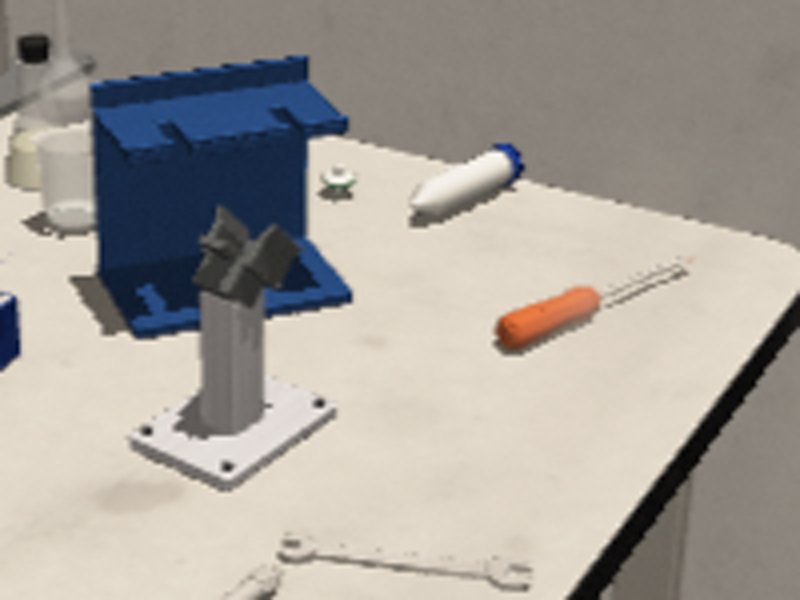

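View pics/z2.png

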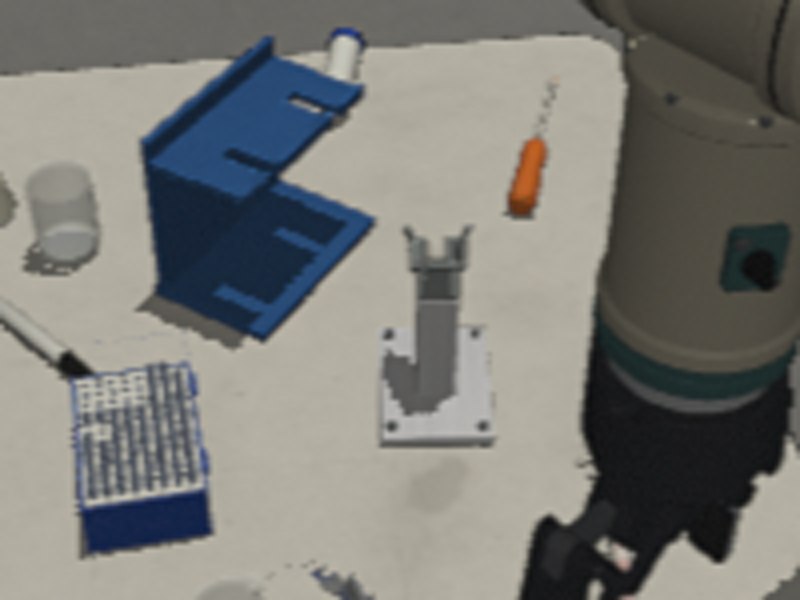

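Run:
```python
from h import *
def q(fn,o,pts,z):
    p=load(fn)[1]
    for a in pts: print(fn,a,onplane(p,(o[0]+a[0]/4-.4,o[1]+a[1]/4-.4),z).round(4))
q('side0',(160,130),[(380,441),(493,440),(486,325),(385,325)],.01)
q('scene0',(190,130),[(130,438),(228,485),(335,410),(240,370)],.01)
print('drv'); q('scene0',(190,130),[(510,332),(592,298),(686,268)],.012);q('side0',(160,130),[(522,205),(537,147),(555,82)],.012)
print('rack base front'); q('side0',(160,130),[(263,335),(373,219)],.01);q('scene0',(190,130),[(135,332),(352,296)],.01)
print('rack plate front lip'); q('side0',(160,130),[(362,90),(238,195)],.139);q('scene0',(190,130),[(345,122),(130,152)],.139)
```

```text
side0 (380, 441) [0.4969 0.3515 0.01  ]
side0 (493, 440) [0.4249 0.3206 0.01  ]
side0 (486, 325) [0.4677 0.2148 0.01  ]
side0 (385, 325) [0.5376 0.244  0.01  ]
scene0 (130, 438) [0.4917 0.35   0.01  ]
scene0 (228, 485) [0.418  0.3209 0.01  ]
scene0 (335, 410) [0.4601 0.2237 0.01  ]
scene0 (240, 370) [0.532  0.2528 0.01  ]
drv
scene0 (510, 332) [0.487  0.0719 0.012 ]
scene0 (592, 298) [ 0.4996 -0.006   0.012 ]
scene0 (686, 268) [ 0.504  -0.0929  0.012 ]
side0 (522, 205) [0.487 0.073 0.012]
side0 (537, 147) [ 0.5    -0.0057  0.012 ]
side0 (555, 82) [ 0.515  -0.1035  0.012 ]
rack base front
side0 (263, 335) [0.6172 0.2887 0.01  ]
side0 (373, 219) [0.5935 0.1342 0.01  ]
scene0 (135, 332) [0.6105 0.2914 0.01  ]
scene0 (352, 296) [0.5848 0.1365 0.01  ]
rack plate front lip
side0 (362, 90) [0.6003 0.1389 0.139 ]
side0 (238, 195) [0.6305 0.2868 0.139 ]
scene0 (345, 122) [0.5934 0.1397 0.139 ]
scene0 (130, 152) [0.6172 0.2874 0.139 ]
```

```bash
cat >> h.py <<'E'
def plan(target, jaw_deg=None):
    """print delta in tool axes & yaw to reach world target (TCP), jaw axis(tool y) heading deg"""
    s=robot.observe(); R=s['tcp_rot']; d=R.T@(np.array(target)-s['ee_pos']); 
    h=np.degrees(np.arctan2(R[1,1],R[0,1])); y=0
    if jaw_deg is not None: y=-((jaw_deg-h+180)%360-180)
    print('t %.2f ee'%s['t'],s['ee_pos'].round(4),'jaw %.1f'%h,'delta',d.round(4),'yaw rad %.4f'%np.radians(y),'grip %.4f'%s['grip_width'],'F',s['contact_force'].round(1),'q7 %.0f'%s['q'][6])
E
python3 - <<'E'
from h import *
plan((.48,.20,.32),8.9)
p=load('side0')[1]
for n,a,z in(('beakerA',(176,192),0),('beakB',(218,297),0),('tube',(247,146),.016),('spanner',(319,295),0)): print(n,onplane(p,a,z))
E
```

```text
t 0.15 ee [0.273  0.5894 0.2306] jaw 65.1 delta [-0.3515 -0.2664 -0.089 ] yaw rad 0.9817 grip 0.0854 F [-0.3 -0.2 -0.3] q7 -1
beakerA [8.10069619e-01 2.53085967e-01 1.11022302e-16]
beakB [0.51186949 0.54783586 0.        ]
tube [ 0.69398087 -0.05004419  0.016     ]
spanner [ 2.85391662e-01  4.47971451e-01 -1.11022302e-16]
```

Emit:
play_rows([
  {"delta_pos": [-0.03, -0.02, -0.03], "yaw": 0.1},
  {"delta_pos": [-0.06, -0.045, -0.05], "yaw": 0.2},
  {"delta_pos": [-0.09, -0.07, -0.07], "yaw": 0.3},
  {"delta_pos": [-0.12, -0.09, -0.09], "yaw": 0.42},
  {"delta_pos": [-0.15, -0.115, -0.09], "yaw": 0.54},
  {"delta_pos": [-0.18, -0.14, -0.09], "yaw": 0.66},
  {"delta_pos": [-0.21, -0.16, -0.09], "yaw": 0.76},
  {"delta_pos": [-0.24, -0.18, -0.09], "yaw": 0.86},
  {"delta_pos": [-0.27, -0.205, -0.09], "yaw": 0.92},
  {"delta_pos": [-0.29, -0.22, -0.09], "yaw": 0.98},
], fingers=1, force=20)

```text
t: 0.98
ee_pos: [0.4452, 0.2639, 0.3215]
tcp_rot: [[-0.149, 0.989, 0.001], [0.989, 0.149, -0.002], [-0.002, 0.0, -1.0]]
contact_force: [0.3, -0.7, 0.4]
grip_width: 0.0855
```

Run:
```python
from h import *
plan((.49,.10,.30),8.9)
save('wrist','w1');save('scene','s1')
```

```text
t 0.98 ee [0.4452 0.2639 0.3215] jaw 8.6 delta [-0.1687  0.0198  0.0218] yaw rad -0.0055 grip 0.0855 F [ 0.3 -0.7  0.4] q7 -17
```

View pics/w1.png

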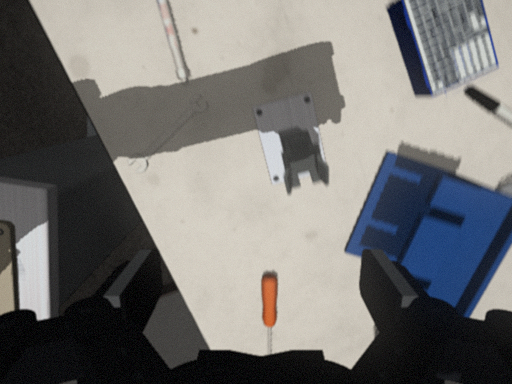

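Run:
```python
from h import *
im,p=load('w1'); c=im[80:210,235:365,::-1]; cv2.imwrite('pics/z3.png',cv2.resize(c,None,fx=4.5,fy=4.5,interpolation=cv2.INTER_CUBIC))
im,p=load('s1'); c=im[170:260,210:290,::-1]; cv2.imwrite('pics/z4.png',cv2.resize(c,None,fx=6,fy=6,interpolation=cv2.INTER_CUBIC))
```

```text
(no output)
```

View pics/z3.png

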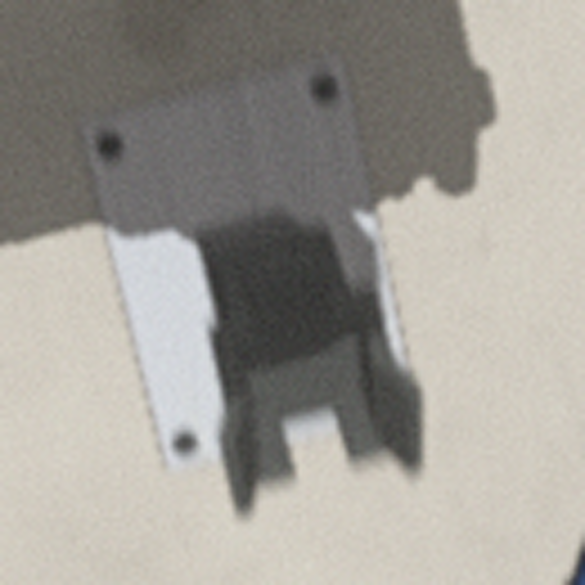

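View pics/z4.png

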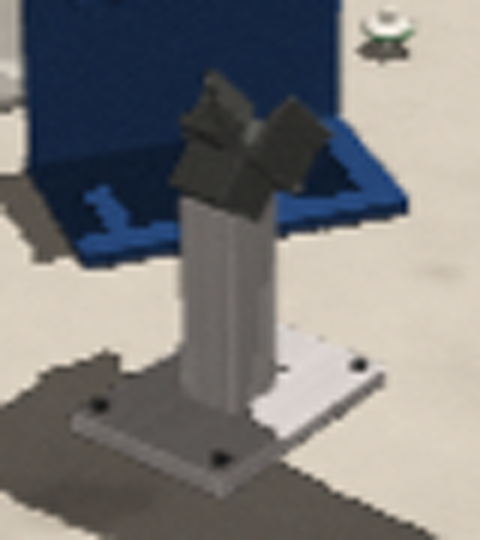

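Run:
```python
from h import *
im,p=load('w1')
H=[onplane(p,(235+(a+.5)/4.5-.5,80+(b+.5)/4.5-.5),.01)[:2] for a,b in((108,147),(323,88),(185,442))]
print(np.round(H,4)); c=(H[1]+H[2])/2; print('cradle c',c)
d=H[0]-H[2]; print('head',np.degrees(np.arctan2(d[1],d[0])), np.hypot(*d)); d=H[1]-H[0]; print(np.degrees(np.arctan2(d[1],d[0]))+90,np.hypot(*d))
hsv=cv2.cvtColor(im,cv2.COLOR_RGB2HSV); m=cv2.inRange(hsv,(3,140,100),(20,255,255))
cs=max(cv2.findContours(m,0,2)[0],key=cv2.contourArea); r=cv2.minAreaRect(cs); print(r)
B=cv2.boxPoints(r); 
for b in B: print(b,onplane(p,b,.012).round(4),onplane(p,b,.024).round(4))
cam=ray(p,(0,0))[0]; print('cam',cam)
```

```text
[[0.4356 0.3118]
 [0.4946 0.3376]
 [0.4723 0.2278]]
cradle c [0.48343186 0.28269246]
head 113.5656078346338 0.0916636115864007
113.58453974041632 0.06429525697922181
((269.0, 301.0), (48.0, 14.0), 90.0)
[262. 277.] [0.4767 0.0731 0.012 ] [0.4756 0.0801 0.024 ]
[276. 277.] [0.4976 0.0763 0.012 ] [0.496  0.0832 0.024 ]
[276. 325.] [ 0.5116 -0.008   0.012 ] [0.5095 0.0011 0.024 ]
[262. 325.] [ 0.4897 -0.0113  0.012 ] [ 0.4882 -0.0021  0.024 ]
cam [0.43406599 0.33460061 0.46372302]
```

Run:
```python
from h import *
plan((.4918,.0463,.12),9.2)
```

```text
t 1.08 ee [0.4463 0.2627 0.3216] jaw 8.4 delta [-0.2202  0.0131  0.2022] yaw rad -0.0138 grip 0.0851 F [ 0.4  0.5 -0.8] q7 -17
```

Emit:
play_rows([
  {"delta_pos": [-0.03, 0.001, 0.01], "yaw": -0.014},
  {"delta_pos": [-0.06, 0.003, 0.03], "yaw": -0.014},
  {"delta_pos": [-0.09, 0.005, 0.055], "yaw": -0.014},
  {"delta_pos": [-0.12, 0.007, 0.08], "yaw": -0.014},
  {"delta_pos": [-0.145, 0.009, 0.11], "yaw": -0.014},
  {"delta_pos": [-0.17, 0.01, 0.14], "yaw": -0.014},
  {"delta_pos": [-0.195, 0.012, 0.17], "yaw": -0.014},
  {"delta_pos": [-0.21, 0.013, 0.19], "yaw": -0.014},
  {"delta_pos": [-0.22, 0.013, 0.202], "yaw": -0.014},
  {"delta_pos": [-0.22, 0.013, 0.202], "yaw": -0.014},
])

```text
t: 1.92
ee_pos: [0.4896, 0.0509, 0.1168]
tcp_rot: [[-0.167, 0.986, -0.005], [0.986, 0.167, -0.002], [-0.001, -0.005, -1.0]]
contact_force: [-0.6, -0.7, -0.5]
grip_width: 0.0853
```

Run:
```python
from h import *
im,p=save('wrist','w2')
hsv=cv2.cvtColor(im,cv2.COLOR_RGB2HSV); m=cv2.inRange(hsv,(3,140,100),(20,255,255))
cs=max(cv2.findContours(m,0,2)[0],key=cv2.contourArea); r=cv2.minAreaRect(cs); print(r)
for b in cv2.boxPoints(r): print(b,onplane(p,b,.012).round(4),onplane(p,b,.024).round(4))
plan((.4918,.0463,.004),9.2)
```

```text
((263.0, 225.0), (74.0, 28.0), 90.0)
[249. 188.] [0.4798 0.0524 0.012 ] [0.4797 0.0558 0.024 ]
[277. 188.] [0.5008 0.056  0.012 ] [0.4997 0.0592 0.024 ]
[277. 262.] [ 0.5122 -0.0055  0.012 ] [0.5105 0.0007 0.024 ]
[249. 262.] [ 0.4897 -0.0093  0.012 ] [ 0.4891 -0.003   0.024 ]
t 1.97 ee [0.4902 0.0526 0.1182] jaw 9.7 delta [-0.0065  0.0009  0.1142] yaw rad 0.0090 grip 0.0855 F [0.3 0.9 0.3] q7 17
```

View pics/w2.png

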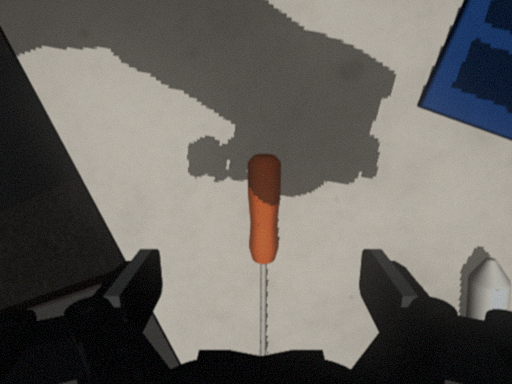

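Run:
```python
from h import *
im,p=load('w2')
for b in((264,154),(264,263),(264,350)): print(onplane(p,b,.012).round(4))
R=robot.observe()
print(proj(p,[R['ee_pos'],R['ee_pos']*[1,1,0]+[0,0,.012]]))
```

```text
[0.4866 0.0801 0.012 ]
[ 0.5019 -0.0082  0.012 ]
[ 0.5165 -0.0925  0.012 ]
[[262.97652466 252.66391437]
 [262.56241874 189.96203807]]
```

Emit:
play_rows([
  {"delta_pos": [-0.003, 0.001, 0.03]},
  {"delta_pos": [-0.004, 0.001, 0.06]},
  {"delta_pos": [-0.004, 0.001, 0.085]},
  {"delta_pos": [-0.004, 0.001, 0.1]},
  {"delta_pos": [-0.004, 0.001, 0.109]},
  {"delta_pos": [-0.004, 0.001, 0.114]},
  {"delta_pos": [-0.004, 0.001, 0.114]},
  {"delta_pos": [-0.004, 0.001, 0.114]},
])

```text
invalid input at $.series[0]: expected keys delta_pos, yaw
```

Emit:
play_rows([
  {"delta_pos": [0, 0, 0]},
  {"delta_pos": [0, 0, 0]},
  {"delta_pos": [0, 0, 0]},
  {"delta_pos": [0, 0, 0]},
  {"delta_pos": [0, 0, 0]},
  {"delta_pos": [0, 0, 0]},
], fingers=-1, force=20)

```text
invalid input at $.series[0]: expected keys delta_pos, yaw
```

Emit:
play_rows([
  {"delta_pos": [-0.003, 0.001, 0.03], "yaw": 0},
  {"delta_pos": [-0.004, 0.001, 0.06], "yaw": 0},
  {"delta_pos": [-0.004, 0.001, 0.085], "yaw": 0},
  {"delta_pos": [-0.004, 0.001, 0.1], "yaw": 0},
  {"delta_pos": [-0.004, 0.001, 0.109], "yaw": 0},
  {"delta_pos": [-0.004, 0.001, 0.114], "yaw": 0},
  {"delta_pos": [-0.004, 0.001, 0.114], "yaw": 0},
  {"delta_pos": [-0.004, 0.001, 0.114], "yaw": 0},
])

```text
t: 2.63
ee_pos: [0.4935, 0.05, 0.0062]
tcp_rot: [[-0.171, 0.985, 0.001], [0.985, 0.171, 0.0], [0.0, 0.002, -1.0]]
contact_force: [0.9, -0.9, 0.7]
grip_width: 0.0856
```

Emit:
play_rows([
  {"delta_pos": [0, 0, 0.001], "yaw": 0},
  {"delta_pos": [0, 0, 0.001], "yaw": 0},
  {"delta_pos": [0, 0, 0.001], "yaw": 0},
  {"delta_pos": [0, 0, 0.001], "yaw": 0},
  {"delta_pos": [0, 0, 0.001], "yaw": 0},
  {"delta_pos": [0, 0, 0.001], "yaw": 0},
], fingers=-1, force=20)

```text
t: 3.13
ee_pos: [0.4929, 0.0493, 0.0047]
tcp_rot: [[-0.17, 0.985, 0.0], [0.985, 0.17, 0.0], [0.0, 0.0, -1.0]]
contact_force: [-0.2, -0.3, 4.0]
grip_width: 0.0231
```

Emit:
play_rows([
  {"delta_pos": [0, 0, -0.01], "yaw": 0},
  {"delta_pos": [0, 0, -0.03], "yaw": 0},
  {"delta_pos": [0, 0, -0.06], "yaw": 0},
  {"delta_pos": [0, 0, -0.09], "yaw": 0},
  {"delta_pos": [0, 0, -0.12], "yaw": 0},
  {"delta_pos": [0, 0, -0.15], "yaw": 0},
  {"delta_pos": [0, 0, -0.18], "yaw": 0},
  {"delta_pos": [0, 0, -0.2], "yaw": 0},
  {"delta_pos": [0, 0, -0.21], "yaw": 0},
  {"delta_pos": [0, 0, -0.21], "yaw": 0},
])

```text
t: 3.97
ee_pos: [0.4939, 0.0494, 0.2166]
tcp_rot: [[-0.17, 0.985, 0.004], [0.985, 0.17, 0.001], [0.0, 0.004, -1.0]]
contact_force: [0.6, -0.9, -0.5]
grip_width: 0.0232
```

Run:
```python
from h import *
im,p=save('wrist','w3'); save('side','d3'); im,p=save('scene','s3')
plan((.49,.05,.2))
cv2.imwrite('pics/z5.png',cv2.resize(im[100:260,200:400,::-1],None,fx=4,fy=3.7,interpolation=cv2.INTER_CUBIC))
```

```text
t 4.12 ee [0.4917 0.0493 0.2132] jaw 9.8 delta [ 0.0009 -0.0015  0.0132] yaw rad 0.0000 grip 0.0231 F [-1.1  0.4 -0.7] q7 14
```

View pics/w3.png

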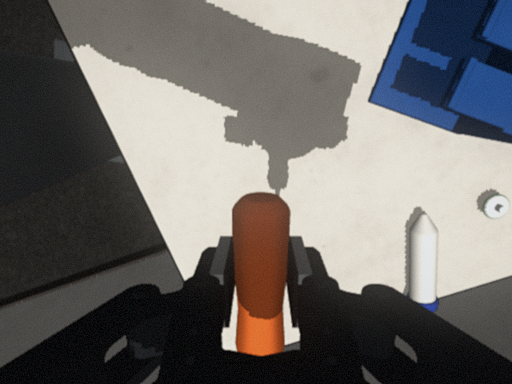

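View pics/z5.png

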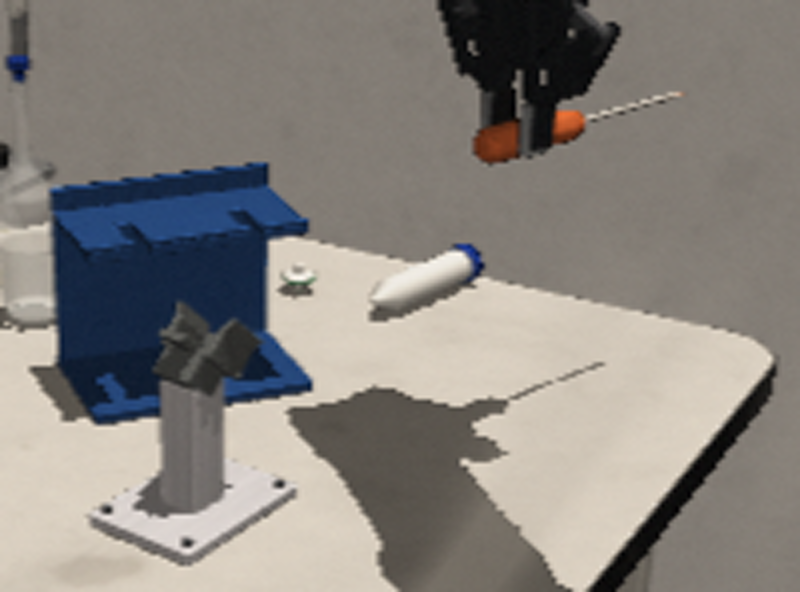

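Run:
```python
from h import *
plan((.616,.107,.20),-9.5)
```

```text
t 4.12 ee [0.4917 0.0493 0.2132] jaw 9.8 delta [0.0357 0.1324 0.0128] yaw rad 0.3369 grip 0.0231 F [-1.1  0.4 -0.7] q7 14
```

Emit:
play_rows([
  {"delta_pos": [0.006, 0.02, 0], "yaw": 0.08},
  {"delta_pos": [0.012, 0.05, 0], "yaw": 0.16},
  {"delta_pos": [0.02, 0.08, 0], "yaw": 0.24},
  {"delta_pos": [0.028, 0.105, 0], "yaw": 0.3},
  {"delta_pos": [0.033, 0.122, 0], "yaw": 0.337},
  {"delta_pos": [0.036, 0.132, 0], "yaw": 0.337},
  {"delta_pos": [0.036, 0.132, 0], "yaw": 0.337},
  {"delta_pos": [0.036, 0.132, 0], "yaw": 0.337},
])

```text
t: 4.78
ee_pos: [0.6154, 0.1069, 0.212]
tcp_rot: [[0.165, 0.986, -0.004], [0.986, -0.165, -0.001], [-0.002, -0.004, -1.0]]
contact_force: [-1.1, -0.4, -1.1]
grip_width: 0.023
```

Run:
```python
from h import *
im,p=save('wrist','w4'); 
plan((.616,.107,.165),-9.5)
```

```text
t 4.83 ee [0.6152 0.1064 0.2126] jaw -9.5 delta [0.0008 0.0009 0.0476] yaw rad -0.0007 grip 0.0230 F [-0.2 -0.7 -0.4] q7 -5
```

View pics/w4.png

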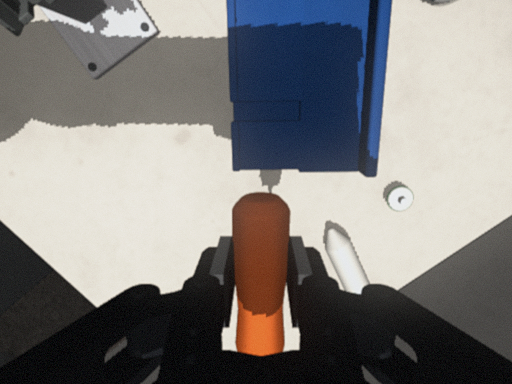

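Run:
```python
from h import *
im,p=load('w4')
cv2.imwrite('pics/z6.png',cv2.resize(im[0:190,220:400,::-1],None,fx=4,fy=3.15,interpolation=cv2.INTER_CUBIC))
for n,b,z in(('corner',(233,170),.139),('corner',(233,170),.135),('edge mid',(300,172),.135),('back',(362,173),.135),('slot tl',(232,100),.135),('slot bl',(234,122),.135),('slot end',(300,111),.135),('lip far',(229,4),.139)): print(n,onplane(p,b,z).round(4))
```

```text
corner [0.6012 0.1335 0.139 ]
corner [0.6007 0.1327 0.135 ]
edge mid [0.6446 0.124  0.135 ]
back [0.6853 0.1166 0.135 ]
slot tl [0.6085 0.177  0.135 ]
slot bl [0.6072 0.1634 0.135 ]
slot end [0.6498 0.1633 0.135 ]
lip far [0.6171 0.2293 0.139 ]
```

View pics/z6.png

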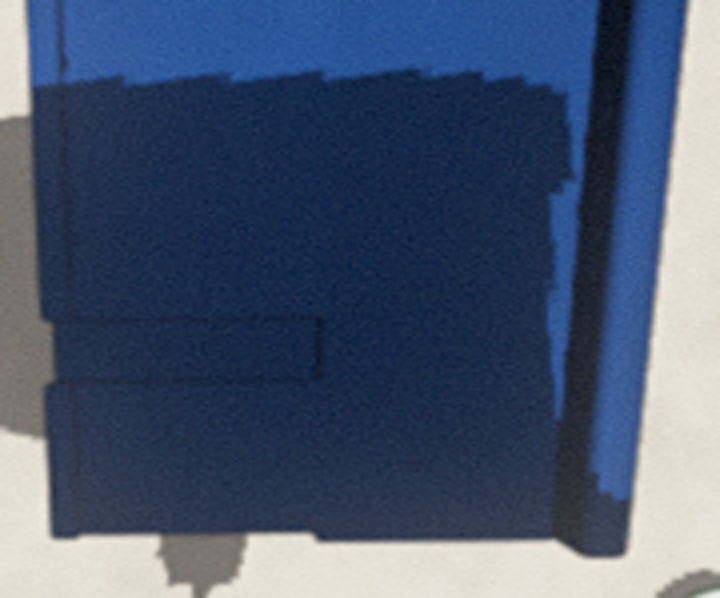

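Run:
```python
from h import *
im,p=load('w4')
f=lambda u,v,z:onplane(p,(220+(u+.5)/4-.5,(v+.5)/3.15-.5),z)[:2]
P={n:f(*a) for n,a in dict(endU=(322,318,.135),endL=(322,381,.135),lipU=(45,320,.139),lipL=(48,383,.139),corner=(52,535,.139),bedge=(318,535,.135),bedge2=(318,542,.135),back=(556,541,.135),lipmax=(30,20,.139)).items()}
for k,v in P.items(): print(k,v.round(4))
d=P['lipmax']-P['corner']; print('y heading',np.degrees(np.arctan2(d[1],d[0])))
d=P['endU']-P['lipU']; print('x heading',np.degrees(np.arctan2(d[1],d[0])),np.hypot(*d)); print(np.hypot(*(P['endU']-P['endL'])))
d=P['endL']-P['lipL']; print('x heading',np.degrees(np.arctan2(d[1],d[0])),np.hypot(*d))
```

```text
endU [0.6507 0.1696]
endL [0.6491 0.1573]
lipU [0.608  0.1764]
lipL [0.6062 0.1644]
corner [0.601  0.1339]
bedge [0.6442 0.1258]
bedge2 [0.644  0.1243]
back [0.6831 0.1181]
lipmax [0.6158 0.2285]
y heading 81.10359193244791
x heading -9.040620880381676 0.0431937930006998
0.012327636900228173
x heading -9.31224785619493 0.0434320342446906
```

Emit:
play_rows([
  {"delta_pos": [0.0, 0.002, 0.02], "yaw": 0},
  {"delta_pos": [0.0, 0.004, 0.045], "yaw": 0},
  {"delta_pos": [0.0, 0.004, 0.065], "yaw": 0},
  {"delta_pos": [0.0, 0.004, 0.07], "yaw": 0},
  {"delta_pos": [0.0, 0.004, 0.074], "yaw": 0},
  {"delta_pos": [0.0, 0.004, 0.078], "yaw": 0},
  {"delta_pos": [0.0, 0.004, 0.082], "yaw": 0},
  {"delta_pos": [0.0, 0.004, 0.084], "yaw": 0},
  {"delta_pos": [0.0, 0.004, 0.084], "yaw": 0},
])

```text
t: 5.58
ee_pos: [0.6196, 0.1038, 0.1323]
tcp_rot: [[0.167, 0.986, -0.001], [0.986, -0.167, -0.002], [-0.002, -0.001, -1.0]]
contact_force: [-3.9, -3.9, 5.7]
grip_width: 0.0234
```

Run:
```python
from h import *
im,p=save('wrist','w5'); im,p=save('scene','s5')
plan((.616,.107,.121),-9.5)
cv2.imwrite('pics/z7.png',cv2.resize(im[100:260,200:400,::-1],None,fx=4,fy=3.7,interpolation=cv2.INTER_CUBIC))
```

```text
t 5.68 ee [0.6204 0.1041 0.1324] jaw -9.6 delta [ 0.0022 -0.0048  0.0114] yaw rad -0.0018 grip 0.0229 F [-2.6 -3.3  4.7] q7 -3
```

View pics/w5.png

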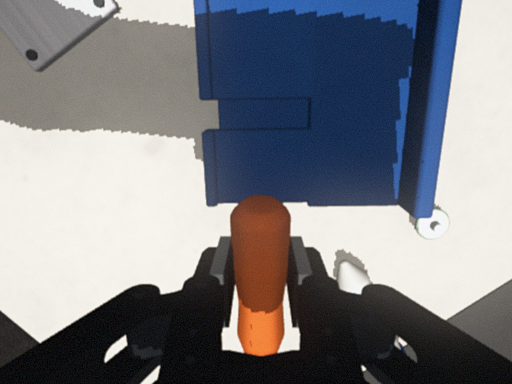

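View pics/z7.png

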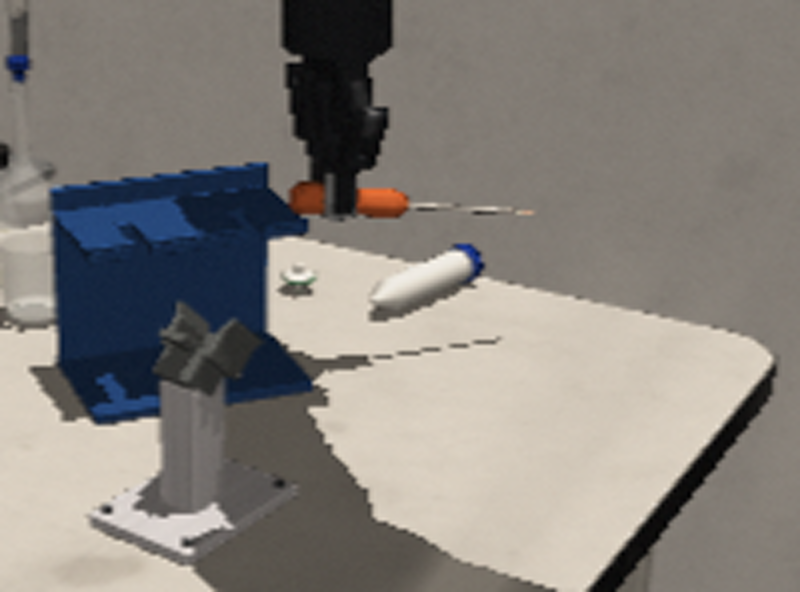

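Emit:
play_rows([
  {"delta_pos": [0.003, 0, 0.003], "yaw": 0},
  {"delta_pos": [0.003, 0, 0.006], "yaw": 0},
  {"delta_pos": [0.003, 0, 0.009], "yaw": 0},
  {"delta_pos": [0.003, 0, 0.012], "yaw": 0},
  {"delta_pos": [0.003, 0, 0.012], "yaw": 0},
])

```text
t: 6.1
ee_pos: [0.6209, 0.105, 0.121]
tcp_rot: [[0.168, 0.986, 0.0], [0.986, -0.168, -0.004], [-0.004, 0.001, -1.0]]
contact_force: [-4.9, -7.7, 10.1]
grip_width: 0.0231
```

Run:
```python
from h import *
im,p=save('scene','s6')
plan((.616,.107,.121),-9.5)
cv2.imwrite('pics/z8.png',cv2.resize(im[100:260,200:400,::-1],None,fx=4,fy=3.7,interpolation=cv2.INTER_CUBIC))
```

```text
t 6.15 ee [0.6209 0.105  0.1211] jaw -9.7 delta [ 0.0011 -0.0052  0.0001] yaw rad -0.0028 grip 0.0231 F [-4.8 -7.2  9.6] q7 -3
```

View pics/z8.png

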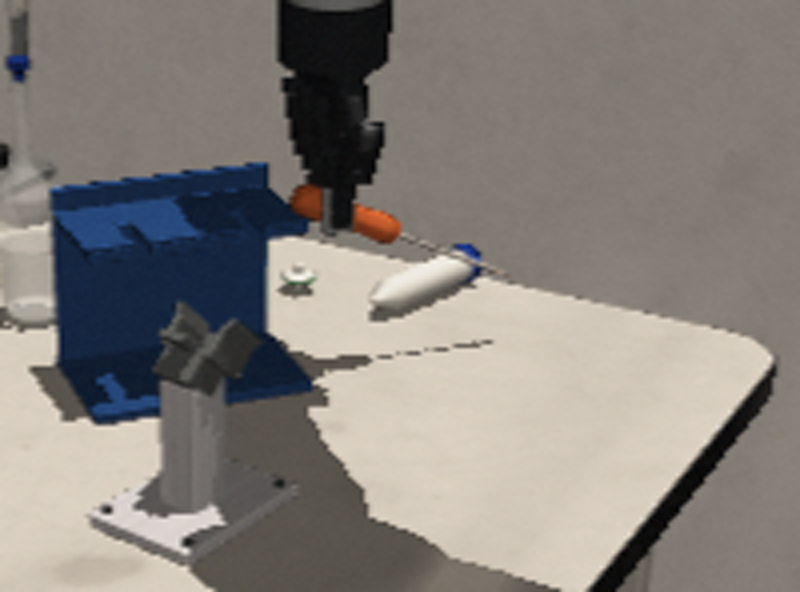

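```bash
cat >> h.py <<'E'
def pitch(fn,uv_tip,uv2,head,pt):
    """intersect rays with the vertical plane through pt along heading; angle of tip->uv2 above horizontal"""
    p=load(fn)[1]; n=np.array([-np.sin(np.radians(head)),np.cos(np.radians(head)),0]); out=[]
    n=np.array([-np.sin(np.radians(head)),np.cos(np.radians(head)),0])
    for uv in(uv_tip,uv2):
        c,d=ray(p,uv); out.append(c+d*((np.array(pt)-c)@n)/(d@n))
    v=out[1]-out[0]; hd=v[0]*np.cos(np.radians(head))+v[1]*np.sin(np.radians(head))
    print('pitch',np.degrees(np.arctan2(v[2],hd)),'len',np.linalg.norm(v),out[0].round(4),out[1].round(4)); return out
E
python3 - <<'E'
from h import *
z=lambda u,v:(200+u/4-.4,100+v/3.7-.4)
pitch('s6',z(505,273),z(392,233),80.3,(.6209,.105,.121))
pitch('s6',z(505,273),z(300,197),80.3,(.6209,.105,.121))
E
```

```text
pitch 27.165991603303965 len 0.10280883567001509 [ 0.5972 -0.0338  0.0607] [0.6126 0.0564 0.1076]
pitch 27.924132533658227 len 0.18281726116530597 [ 0.5972 -0.0338  0.0607] [0.6244 0.1254 0.1463]
```

Emit:
play_rows([
  {"delta_pos": [0.001, 0, 0.003], "yaw": 0},
  {"delta_pos": [0.001, 0, 0.006], "yaw": 0},
  {"delta_pos": [0.002, 0, 0.009], "yaw": 0},
  {"delta_pos": [0.002, 0, 0.0095], "yaw": 0},
])

```text
t: 6.48
ee_pos: [0.6213, 0.1068, 0.1122]
tcp_rot: [[0.168, 0.986, 0.0], [0.986, -0.168, -0.004], [-0.003, 0.001, -1.0]]
contact_force: [-7.6, -8.1, 17.6]
grip_width: 0.023
```

Run:
```python
from h import *
im,p=save('scene','s7')
plan((.616,.107,.121),-9.5)
cv2.imwrite('pics/z9.png',cv2.resize(im[100:260,200:400,::-1],None,fx=4,fy=3.7,interpolation=cv2.INTER_CUBIC))
```

```text
t 6.53 ee [0.6212 0.1068 0.1123] jaw -9.7 delta [-0.0008 -0.0052 -0.0087] yaw rad -0.0029 grip 0.0231 F [-7.5 -7.8 15.2] q7 -2
```

View pics/z9.png

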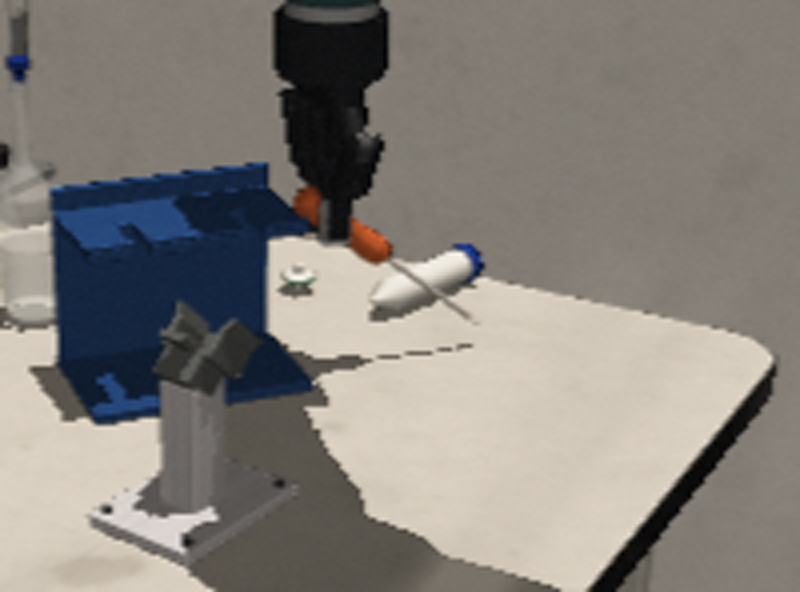

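Run:
```python
from h import *
z=lambda u,v:(200+u/4-.4,100+v/3.7-.4)
pitch('s7',z(478,322),z(385,253),80.3,(.6209,.105,.121))
pitch('s7',z(478,322),z(302,200),80.3,(.6209,.105,.121))
```

```text
pitch 42.64155088835338 len 0.10476736533952336 [ 0.6004 -0.0149  0.0207] [0.6134 0.061  0.0917]
pitch 41.124150378724046 len 0.18704695434516178 [ 0.6004 -0.0149  0.0207] [0.6241 0.1239 0.1437]
```

Emit:
play_rows([
  {"delta_pos": [0.001, 0, 0.002], "yaw": 0},
  {"delta_pos": [0.001, 0, 0.003], "yaw": 0},
  {"delta_pos": [0.001, 0, 0.003], "yaw": 0},
  {"delta_pos": [-0.005, 0, -0.01], "yaw": 0},
  {"delta_pos": [-0.01, 0, -0.03], "yaw": 0},
  {"delta_pos": [-0.01, 0, -0.06], "yaw": 0},
  {"delta_pos": [-0.01, 0, -0.09], "yaw": 0},
  {"delta_pos": [-0.01, 0, -0.12], "yaw": 0},
  {"delta_pos": [-0.01, 0, -0.14], "yaw": 0},
  {"delta_pos": [-0.01, 0, -0.15], "yaw": 0},
])

```text
t: 7.37
ee_pos: [0.6217, 0.1015, 0.2636]
tcp_rot: [[0.165, 0.986, 0.007], [0.986, -0.165, 0.002], [0.003, 0.007, -1.0]]
contact_force: [0.4, -0.4, 0.4]
grip_width: 0.0232
```

Run:
```python
from h import *
im,p=save('scene','s8')
plan((.46,.30,.28),23.5)
cv2.imwrite('pics/z10.png',cv2.resize(im[60:220,230:370,::-1],None,fx=5,fy=3.7,interpolation=cv2.INTER_CUBIC))
im,p=save('side','d8')
cv2.imwrite('pics/z11.png',cv2.resize(im[60:220,200:360,::-1],None,fx=4,fy=3.7,interpolation=cv2.INTER_CUBIC))
```

```text
t 7.42 ee [0.622  0.1016 0.2639] jaw -9.5 delta [ 0.169  -0.1924 -0.017 ] yaw rad -0.5762 grip 0.0234 F [0.6 0.  1.4] q7 -6
```

View pics/z10.png

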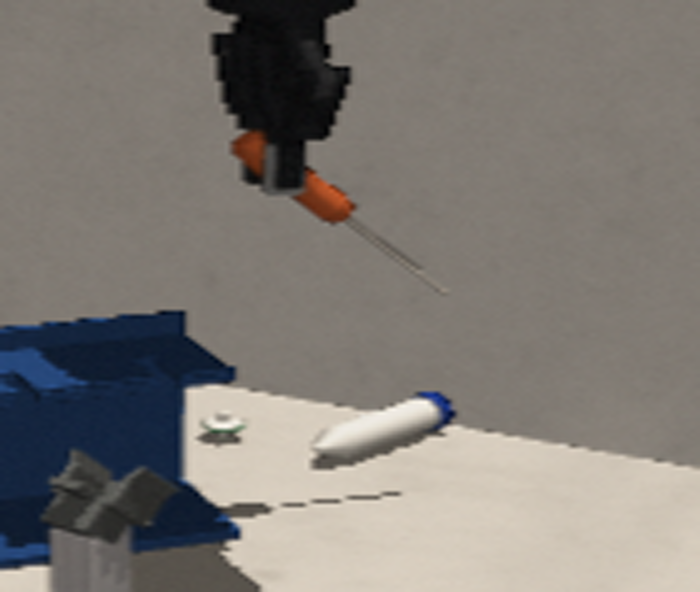

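View pics/z11.png

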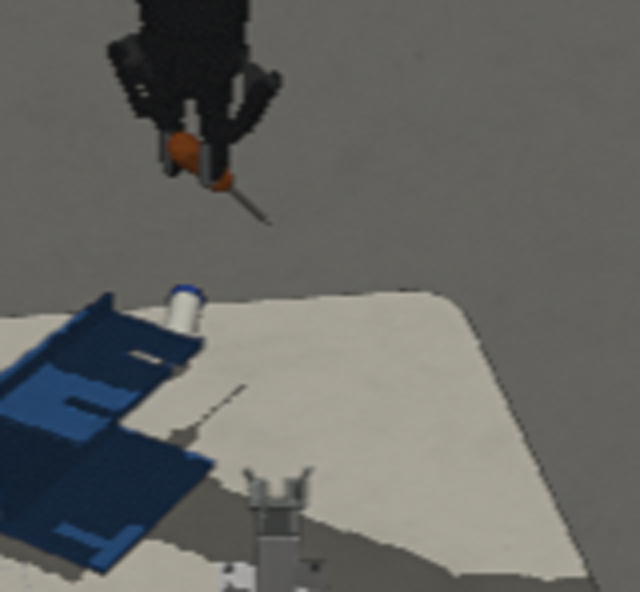

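Run:
```python
from h import *
z=lambda u,v:(230+u/5-.4,60+v/3.7-.4)
pitch('s8',z(447,293),z(343,215),80.5,(.6217,.1016,.264))
pitch('s8',z(447,293),z(240,138),80.5,(.6217,.1016,.264))
p1=load('s8')[1]; p2=load('d8')[1]
a=z(447,293); b=(200+269/4-.4,60+223/3.7-.4)
P=lambda p:K(p)@np.c_[cv2.Rodrigues(p['rvec'])[0],p['tvec']]
X=cv2.triangulatePoints(P(p1),P(p2),np.array(a,float),np.array(b,float)); print('tip',(X[:3]/X[3]).ravel())
```

```text
pitch 45.872125158995914 len 0.09519244420616826 [ 0.6037 -0.0063  0.1705] [0.6146 0.0591 0.2388]
pitch 45.833818317519835 len 0.18260013374580789 [ 0.6037 -0.0063  0.1705] [0.6246 0.1192 0.3015]
tip [ 0.6029211  -0.00564791  0.17073701]
```

Run:
```python
from h import *
plan((.4778,.2949,.26),23.5)
```

```text
t 7.47 ee [0.6211 0.1017 0.2615] jaw -9.5 delta [ 0.1669 -0.1733  0.0011] yaw rad -0.5761 grip 0.0232 F [ 0.4  0.2 -1.2] q7 -6
```

Emit:
play_rows([
  {"delta_pos": [0.01, -0.02, -0.01], "yaw": -0.06},
  {"delta_pos": [0.03, -0.045, -0.015], "yaw": -0.14},
  {"delta_pos": [0.055, -0.07, -0.015], "yaw": -0.22},
  {"delta_pos": [0.08, -0.095, -0.015], "yaw": -0.3},
  {"delta_pos": [0.105, -0.12, -0.015], "yaw": -0.38},
  {"delta_pos": [0.13, -0.145, -0.01], "yaw": -0.46},
  {"delta_pos": [0.15, -0.16, -0.005], "yaw": -0.52},
  {"delta_pos": [0.16, -0.17, 0], "yaw": -0.576},
  {"delta_pos": [0.167, -0.173, 0], "yaw": -0.576},
  {"delta_pos": [0.167, -0.173, 0], "yaw": -0.576},
])

```text
t: 8.3
ee_pos: [0.4761, 0.2957, 0.2578]
tcp_rot: [[-0.399, 0.917, -0.001], [0.917, 0.399, -0.001], [-0.0, -0.002, -1.0]]
contact_force: [0.3, 0.5, -0.1]
grip_width: 0.0231
```

Run:
```python
from h import *
im,p=save('wrist','w9'); save('scene','s9'); save('side','d9')
plan((.4778,.2949,.20),23.5)
```

```text
t 8.45 ee [0.4783 0.2928 0.2588] jaw 23.3 delta [0.0023 0.0004 0.0588] yaw rad -0.0041 grip 0.0233 F [ 0.2 -0.6 -1.2] q7 -1
```

View pics/w9.png

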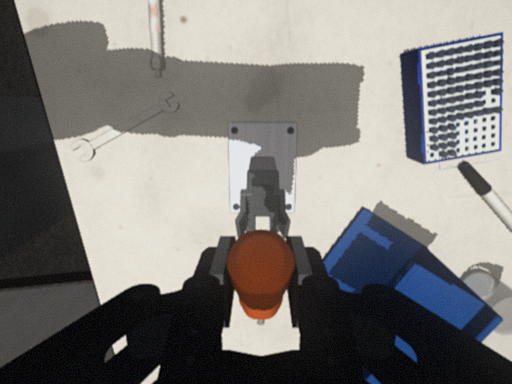

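View pics/d9.png

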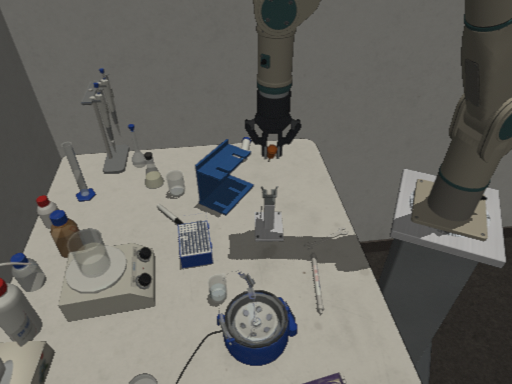

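View pics/s9.png

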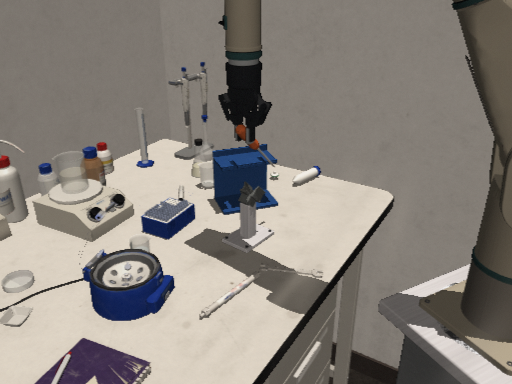

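Run:
```python
from h import *
im,p=load('w9')
cv2.imwrite('pics/z12.png',cv2.resize(im[110:330,200:325,::-1],None,fx=5,fy=2.7,interpolation=cv2.INTER_CUBIC))
H=np.array([onplane(p,a,.01)[:2] for a in((234.5,130),(290.5,129.5),(292,207),(236.5,207))]); print(H.round(4),H.mean(0))
for i,j in((3,0),(2,1)): d=H[j]-H[i]; print(np.degrees(np.arctan2(d[1],d[0])),np.hypot(*d))
for i,j in((0,1),(3,2)): d=H[j]-H[i]; print(90+np.degrees(np.arctan2(d[1],d[0])),np.hypot(*d))
```

```text
[[0.4354 0.3136]
 [0.494  0.3398]
 [0.5353 0.2557]
 [0.4731 0.2285]] [0.48443428 0.28441809]
113.85266911735634 0.09304572890914091
116.14401983996342 0.09368673196884517
114.09192477895195 0.06414768445866036
113.60099155618171 0.06789346522284612
```

View pics/z12.png

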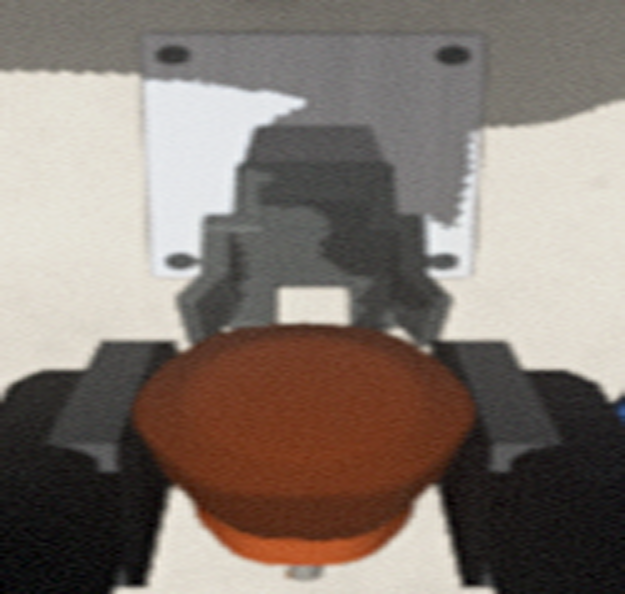

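Run:
```python
from h import *
im,p=load('w9')
g=lambda u,v,z: onplane(p,(200+u/5-.4,110+v/2.7-.4),z)
H=np.array([g(*a,.01)[:2] for a in((173,55),(453,55),(445,261),(180,261))]); print(H.round(4),H.mean(0))
for i,j in((3,0),(2,1)): d=H[j]-H[i]; print(np.degrees(np.arctan2(d[1],d[0])),np.hypot(*d))
for i,j in((0,1),(3,2)): d=H[j]-H[i]; print(90+np.degrees(np.arctan2(d[1],d[0])),np.hypot(*d))
print('tongue end',g(238,163,.142),g(390,163,.142))
print('notch',g(278,286,.107),g(350,286,.107))
```

```text
[[0.4351 0.3135]
 [0.4939 0.3392]
 [0.5311 0.2549]
 [0.4717 0.229 ]] [0.48293518 0.28414307]
113.39602510536821 0.09213347092638213
113.79181638583675 0.092117659956315
113.58679626199279 0.06415791418123956
113.6008473490441 0.06479430349354458
tongue end [0.46038288 0.30505493 0.142     ] [0.48222034 0.31459273 0.142     ]
notch [0.48573404 0.26073513 0.107     ] [0.49795426 0.2660747  0.107     ]
```

Run:
```python
from h import *
im,p=load('w9')
g=lambda u,v,z: onplane(p,(200+u/5-.4,110+v/2.7-.4),z)
C=np.array([.483,.284,0]); h=np.radians(113.6); Y=np.array([np.cos(h),np.sin(h),0]); X=np.array([np.sin(h),-np.cos(h),0])
for n,u,v,z in(('t127l',250,127,.142),('t127r',375,127,.142),('163l',238,163,.142),('163l',238,163,.135),('215l',205,215,.13),('215r',425,215,.13),('notchL',278,286,.105),('notchR',350,286,.105),('lipL',180,295,.14),('lipR',452,295,.14)):
    a=g(u,v,z)-C; print(n,z,'x %.1f y %.1f'%(a@X*1e3,a@Y*1e3))
for s,n in((53,0),(33,0),(33,24),(0,0),(0,18),(5,0)):
    y=-20+(s-n)*.7071; z=105+(s+n)*.7071
    for x in(-9,9):
        q=proj(p,C+X*x/1e3+Y*y/1e3+[0,0,z/1e3])[0]; print(s,n,x,((q+.4-[200,110])*[5,2.7]).round(0))
```

```text
t127l 0.142 x -10.3 y 38.9
t127r 0.142 x 9.1 y 38.9
163l 0.142 x -12.3 y 28.3
163l 0.135 x -12.6 y 26.8
215l 0.13 x -18.5 y 9.3
215r 0.13 x 18.2 y 9.3
notchL 0.105 x -6.8 y -23.1
notchR 0.105 x 6.6 y -23.1
lipL 0.14 x -22.4 y -13.2
lipR 0.14 x 22.4 y -13.2
53 0 -9 [259. 200.]
53 0 9 [373. 200.]
33 0 -9 [262. 232.]
33 0 9 [369. 232.]
33 24 -9 [261. 302.]
33 24 9 [372. 302.]
0 0 -9 [266. 277.]
0 0 9 [363. 277.]
0 18 -9 [265. 326.]
0 18 9 [365. 326.]
5 0 -9 [266. 271.]
5 0 9 [364. 271.]
```

Run:
```python
from h import *
im,p=load('s9')
cv2.imwrite('pics/z13.png',cv2.resize(im[85:185,205:305,::-1],None,fx=6,fy=6,interpolation=cv2.INTER_CUBIC))
```

```text
(no output)
```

View pics/z13.png

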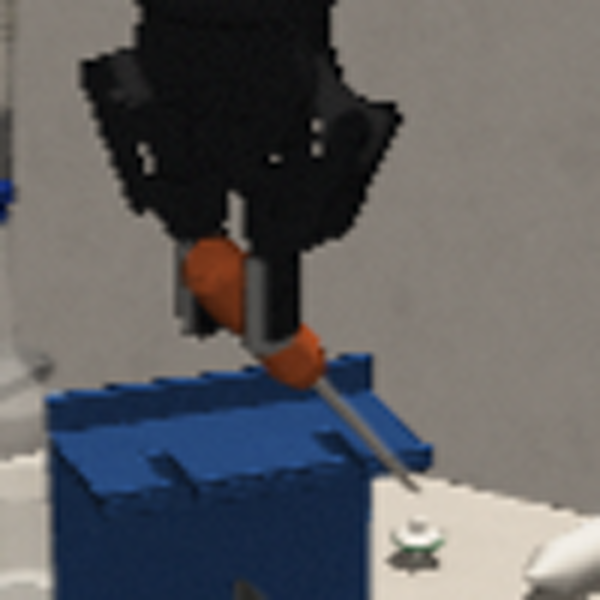

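Run:
```python
from h import *
z=lambda u,v:(205+u/6-.4,85+v/6-.4)
o=pitch('s9',z(416,488),z(318,378),113.6,(.4783,.2935,.26))
t=o[0]; e=np.array([.478,.2935,.2588]); d=np.hypot(*(e-t)[:2]); print(d, e[2]-t[2])
```

```text
pitch 46.109236700135384 len 0.09672113673392252 [0.5251 0.1863 0.1576] [0.4983 0.2478 0.2273]
0.11706458462943235 0.10118994069010134
```

Run:
```python
from h import *
plan((.4772,.2973,.15),23.6)
```

```text
t 8.45 ee [0.4783 0.2928 0.2588] jaw 23.3 delta [0.0048 0.0007 0.1088] yaw rad -0.0059 grip 0.0233 F [ 0.2 -0.6 -1.2] q7 -1
```

Emit:
play_rows([
  {"delta_pos": [0.002, 0, 0.02], "yaw": 0},
  {"delta_pos": [0.0035, 0, 0.045], "yaw": 0},
  {"delta_pos": [0.0035, 0, 0.07], "yaw": 0},
  {"delta_pos": [0.0035, 0, 0.09], "yaw": 0},
  {"delta_pos": [0.0035, 0, 0.1], "yaw": 0},
  {"delta_pos": [0.0035, 0, 0.104], "yaw": 0},
  {"delta_pos": [0.0035, 0, 0.104], "yaw": 0},
])

```text
t: 9.03
ee_pos: [0.476, 0.297, 0.1545]
tcp_rot: [[-0.397, 0.918, -0.0], [0.918, 0.397, -0.001], [-0.001, -0.001, -1.0]]
contact_force: [0.4, -0.5, -0.8]
grip_width: 0.0231
```

Run:
```python
from h import *
im,p=save('wrist','w10'); cv2.imwrite('pics/z14.png',cv2.resize(im[110:330,190:335,::-1],None,fx=4,fy=2.7,interpolation=cv2.INTER_CUBIC))
im,p=save('scene','s10'); cv2.imwrite('pics/z15.png',cv2.resize(im[130:250,200:320,::-1],None,fx=5,fy=5,interpolation=cv2.INTER_CUBIC))
plan((.4772,.2973,.15),23.6)
```

```text
t 9.13 ee [0.4765 0.2979 0.1558] jaw 23.4 delta [-0.0008  0.0004  0.0058] yaw rad -0.0031 grip 0.0231 F [-0.   0.1  0.1] q7 1
```

View pics/z14.png

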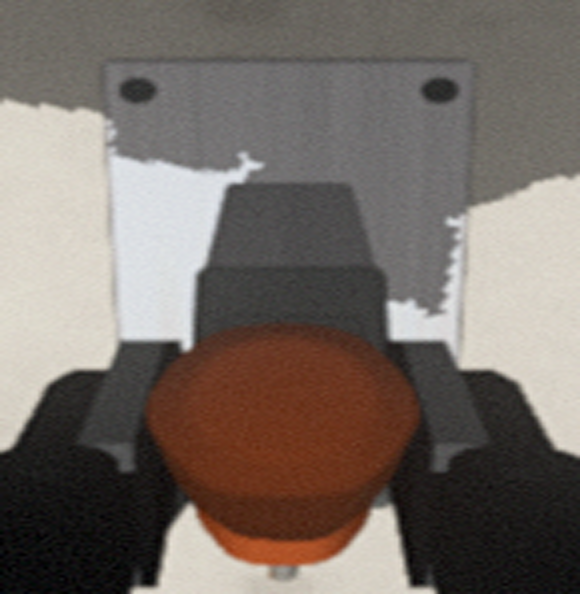

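View pics/z15.png

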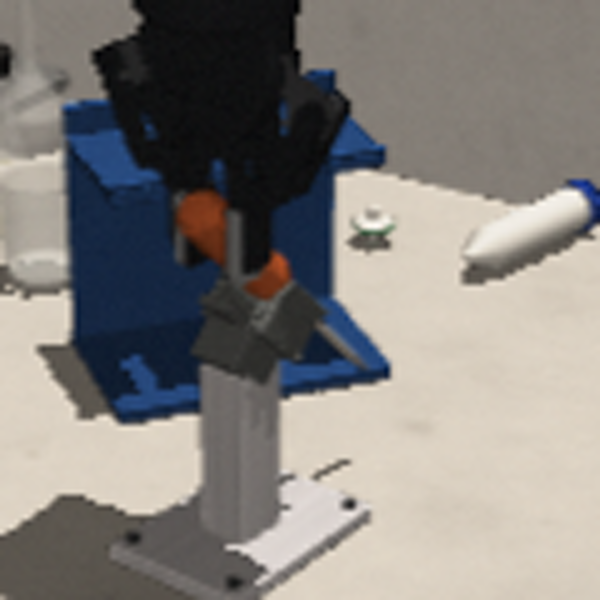

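Emit:
play_rows([
  {"delta_pos": [0, 0, 0.004], "yaw": 0},
  {"delta_pos": [0, 0, 0.008], "yaw": 0},
  {"delta_pos": [0, 0, 0.012], "yaw": 0},
  {"delta_pos": [0, 0, 0.014], "yaw": 0},
  {"delta_pos": [0, 0, 0.014], "yaw": 0},
])

```text
t: 9.55
ee_pos: [0.475, 0.298, 0.1403]
tcp_rot: [[-0.399, 0.917, -0.001], [0.917, 0.399, -0.0], [-0.0, -0.001, -1.0]]
contact_force: [-0.6, -0.4, -0.3]
grip_width: 0.0233
```

Run:
```python
from h import *
im,p=save('scene','s11'); cv2.imwrite('pics/z16.png',cv2.resize(im[130:250,200:320,::-1],None,fx=5,fy=5,interpolation=cv2.INTER_CUBIC))
plan((.4772,.2973,.15),23.6)
```

```text
t 9.60 ee [0.4752 0.2981 0.1405] jaw 23.5 delta [-0.0015  0.0015 -0.0095] yaw rad -0.0018 grip 0.0232 F [ 0.6 -0.3 -0.6] q7 2
```

View pics/z16.png

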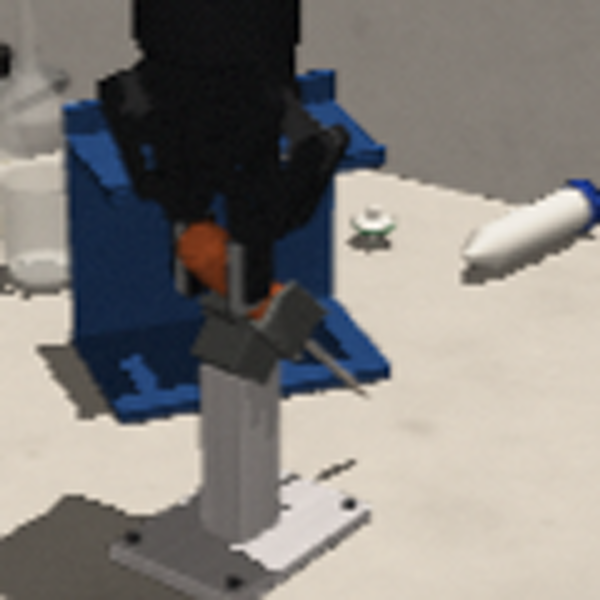

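Emit:
play_rows([
  {"delta_pos": [0, 0, 0.002], "yaw": 0},
  {"delta_pos": [0, 0, 0.004], "yaw": 0},
  {"delta_pos": [0, 0, 0.004], "yaw": 0},
])

```text
t: 9.85
ee_pos: [0.4768, 0.2974, 0.1375]
tcp_rot: [[-0.398, 0.917, 0.002], [0.917, 0.398, -0.0], [-0.001, 0.002, -1.0]]
contact_force: [1.0, -1.7, 3.1]
grip_width: 0.0231
```

Run:
```python
from h import *
im,p=save('scene','s12'); cv2.imwrite('pics/z17.png',cv2.resize(im[130:250,200:320,::-1],None,fx=5,fy=5,interpolation=cv2.INTER_CUBIC))
im,p=save('side','d12'); cv2.imwrite('pics/z18.png',cv2.resize(im[120:250,210:340,::-1],None,fx=4.5,fy=4.5,interpolation=cv2.INTER_CUBIC))
plan((.4772,.2973,.15),23.6)
```

```text
t 9.95 ee [0.4767 0.2974 0.1374] jaw 23.5 delta [-0.0003  0.0004 -0.0126] yaw rad -0.0026 grip 0.0233 F [ 1.9 -2.4  3.4] q7 2
```

View pics/z17.png

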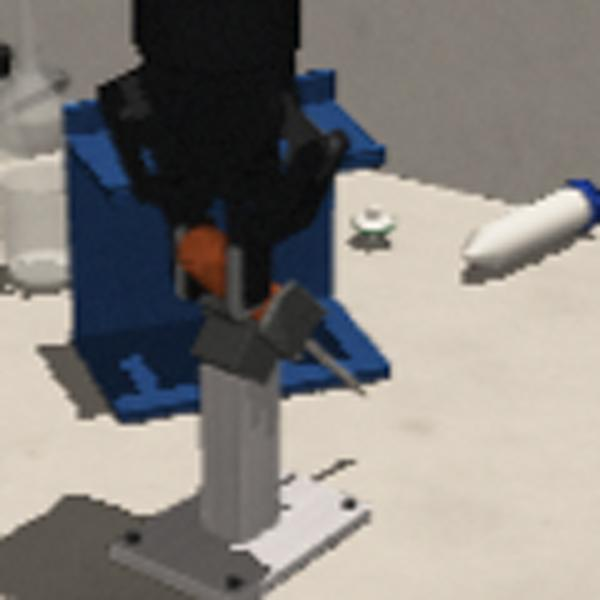

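View pics/z18.png

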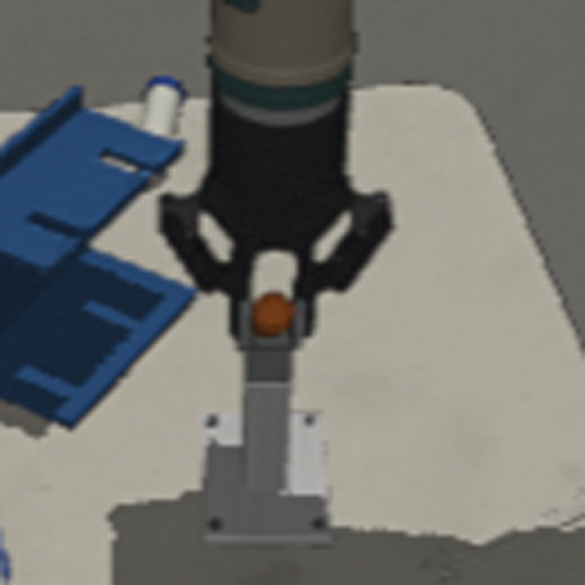

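Run:
```python
from h import *
C=np.array([.483,.284,0]); h=np.radians(113.6); Y=np.array([np.cos(h),np.sin(h),0])
for fn,u,v in(('s12',364,393),('s11',367,397)):
    o=pitch(fn,(200+u/5-.4,130+v/5-.4),(200+314/5-.4,130+345/5-.4),113.6,C)
    print((o[0]-C)@Y*1e3,o[0][2]*1e3)
```

```text
pitch 46.6113669929587 len 0.06360913723281669 [0.5244 0.1892 0.0381] [0.5069 0.2292 0.0843]
-103.48609755136269 38.101916564929006
pitch 46.99169659419798 len 0.06810837376100788 [0.5255 0.1866 0.0345] [0.5069 0.2292 0.0843]
-106.24724112855225 34.522795166983535
```

Emit:
play_rows([
  {"delta_pos": [0, 0, 0], "yaw": 0},
  {"delta_pos": [0, 0, 0], "yaw": 0},
  {"delta_pos": [0, 0, 0], "yaw": 0},
  {"delta_pos": [0, 0, 0], "yaw": 0},
  {"delta_pos": [0, 0, 0], "yaw": 0},
  {"delta_pos": [0, 0, 0], "yaw": 0},
], fingers=0.3)

```text
t: 10.45
ee_pos: [0.4752, 0.2983, 0.1367]
tcp_rot: [[-0.399, 0.917, -0.0], [0.917, 0.399, 0.0], [0.0, -0.0, -1.0]]
contact_force: [-0.2, -1.0, -1.0]
grip_width: 0.0558
```

Run:
```python
from h import *
im,p=save('scene','s13'); cv2.imwrite('pics/z17.png',cv2.resize(im[130:250,200:320,::-1],None,fx=5,fy=5,interpolation=cv2.INTER_CUBIC))
im,p=save('wrist','w13')
plan((.4772,.2973,.15),23.6)
```

```text
t 10.55 ee [0.4753 0.2982 0.1368] jaw 23.5 delta [-0.0015  0.0014 -0.0132] yaw rad -0.0018 grip 0.0555 F [ 0.  -0.4  0.3] q7 2
```

View pics/z17.png

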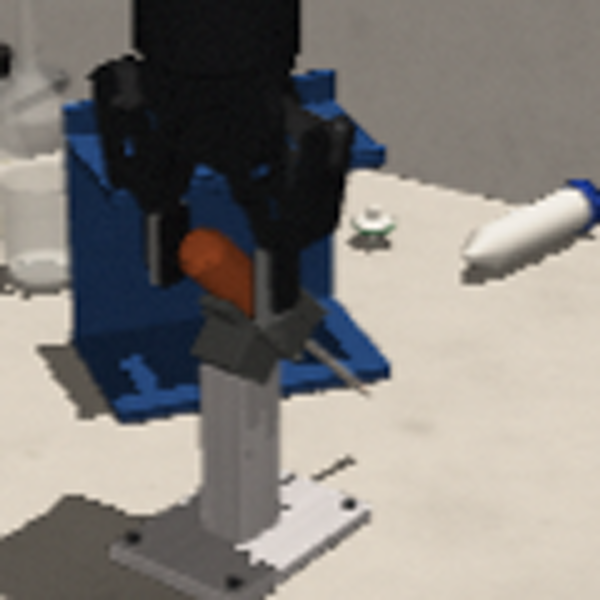

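View pics/w13.png

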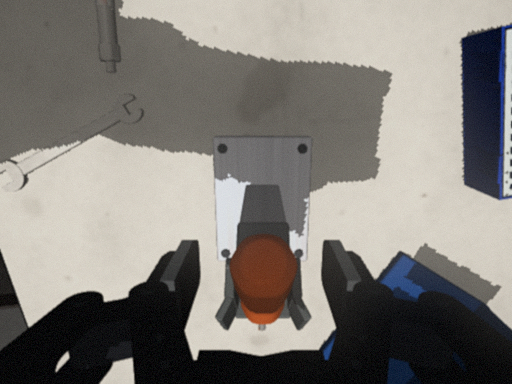

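Run:
```python
from h import *
C=np.array([.483,.284,0]); h=np.radians(113.6); Y=np.array([np.cos(h),np.sin(h),0])
o=pitch('s13',(200+369/5-.4,130+395/5-.4),(200+203/5-.4,130+257/5-.4),113.6,C)
for a in o: print((a-C)@Y*1e3,a[2]*1e3)
p=load('w13')[1]; q=proj(p,C+Y*.0323+[0,0,.1743]); print('home butt in w13',q,'shoulder',proj(p,C-Y*.0285+[0,0,.1135]),proj(p,C-Y*.1034+[0,0,.0385]))
```

```text
pitch 44.242012407303356 len 0.1863273640307342 [0.5262 0.185  0.035 ] [0.4728 0.3073 0.1649]
-108.02211961175104 34.950069318730904
25.462657766253045 164.94891852512362
home butt in w13 [[265.19874097 261.63247568]] shoulder [[263.34857664 307.20329198]] [[262.41748049 330.03903033]]
```

Emit:
play_rows([
  {"delta_pos": [-0.002, 0, -0.005], "yaw": 0},
  {"delta_pos": [-0.002, 0, -0.009], "yaw": 0},
  {"delta_pos": [-0.002, 0, -0.009], "yaw": 0},
  {"delta_pos": [-0.002, 0, -0.009], "yaw": 0},
])

```text
t: 10.88
ee_pos: [0.4765, 0.2964, 0.1463]
tcp_rot: [[-0.398, 0.917, 0.001], [0.917, 0.398, 0.001], [0.0, 0.001, -1.0]]
contact_force: [0.2, 0.4, 1.1]
grip_width: 0.0555
```

Emit:
play_rows([
  {"delta_pos": [0, 0, 0], "yaw": 0},
  {"delta_pos": [0, 0, 0], "yaw": 0},
  {"delta_pos": [0, 0, 0], "yaw": 0},
  {"delta_pos": [0, 0, 0], "yaw": 0},
  {"delta_pos": [0, 0, 0], "yaw": 0},
  {"delta_pos": [0, 0, 0], "yaw": 0},
], fingers=-1, force=25)

```text
t: 11.38
ee_pos: [0.4762, 0.2962, 0.1457]
tcp_rot: [[-0.399, 0.917, -0.0], [0.917, 0.399, -0.0], [-0.0, -0.0, -1.0]]
contact_force: [0.5, -0.0, -0.1]
grip_width: 0.0228
```

Run:
```python
from h import *
im,p=save('scene','s14'); cv2.imwrite('pics/z19.png',cv2.resize(im[130:250,200:320,::-1],None,fx=5,fy=5,interpolation=cv2.INTER_CUBIC))
plan((.4772,.2973,.15),23.6)
```

```text
t 11.43 ee [0.4762 0.2962 0.1457] jaw 23.5 delta [ 0.0006  0.0013 -0.0043] yaw rad -0.0020 grip 0.0230 F [-0.2 -0.5  0.1] q7 2
```

View pics/z19.png

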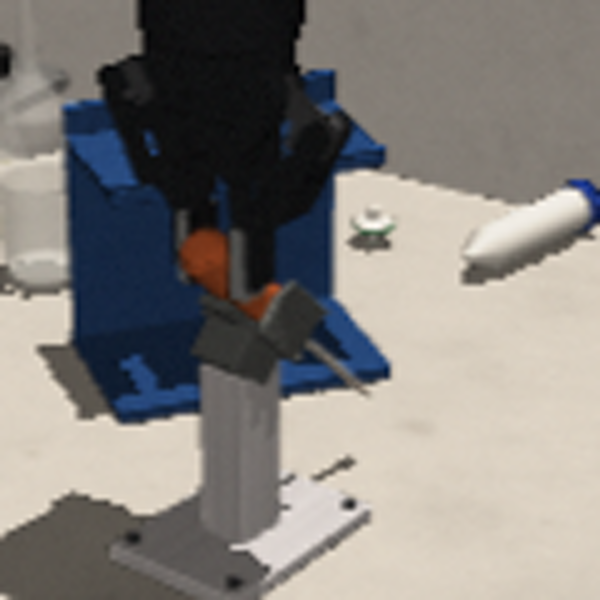

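Emit:
play_rows([
  {"delta_pos": [0, 0, -0.008], "yaw": 0},
  {"delta_pos": [0, 0, -0.025], "yaw": 0},
  {"delta_pos": [0, 0, -0.05], "yaw": 0},
  {"delta_pos": [0, 0, -0.075], "yaw": 0},
  {"delta_pos": [0, 0, -0.095], "yaw": 0},
  {"delta_pos": [0, 0, -0.105], "yaw": 0},
  {"delta_pos": [0, 0, -0.105], "yaw": 0},
])

```text
t: 12.02
ee_pos: [0.4774, 0.297, 0.2533]
tcp_rot: [[-0.399, 0.917, 0.004], [0.917, 0.399, 0.003], [0.001, 0.005, -1.0]]
contact_force: [-0.4, 0.2, -2.0]
grip_width: 0.023
```

Run:
```python
from h import *
xr=np.array([.9874,-.158]); S=lambda x:np.array([.6331,.1662])+(x+4)*xr/1e3
plan((*S(-170),.25),80.9)
im,p=save('scene','s15'); cv2.imwrite('pics/z20.png',cv2.resize(im[90:210,200:320,::-1],None,fx=5,fy=5,interpolation=cv2.INTER_CUBIC))
```

```text
t 12.02 ee [0.4774 0.297  0.2533] jaw 23.5 delta [-0.0926 -0.0492  0.003 ] yaw rad -1.0020 grip 0.0230 F [-0.4  0.2 -2. ] q7 -1
```

View pics/z20.png

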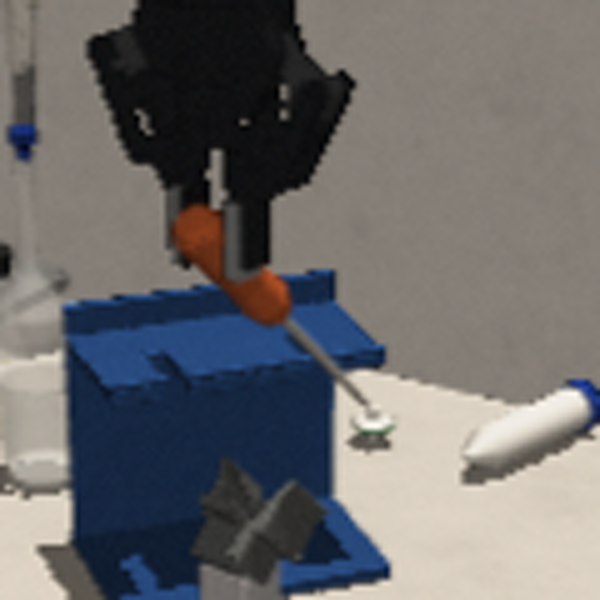

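Held at 45° by the free end and clear of the cradle. I'll move in front of slot_b and turn.

Emit:
play_rows([
  {"delta_pos": [-0.02, -0.01, 0], "yaw": -0.1},
  {"delta_pos": [-0.04, -0.02, 0], "yaw": -0.2},
  {"delta_pos": [-0.06, -0.035, 0], "yaw": -0.3},
  {"delta_pos": [-0.08, -0.045, 0], "yaw": -0.4},
  {"delta_pos": [-0.093, -0.049, 0], "yaw": -0.5},
  {"delta_pos": [-0.093, -0.049, 0], "yaw": -0.62},
  {"delta_pos": [-0.093, -0.049, 0], "yaw": -0.74},
  {"delta_pos": [-0.093, -0.049, 0], "yaw": -0.86},
  {"delta_pos": [-0.093, -0.049, 0], "yaw": -0.96},
  {"delta_pos": [-0.093, -0.049, 0], "yaw": -1.002},
])

```text
t: 12.9
ee_pos: [0.4672, 0.191, 0.2491]
tcp_rot: [[-0.988, 0.154, -0.003], [0.154, 0.988, -0.001], [0.003, -0.002, -1.0]]
contact_force: [-0.2, -0.8, -1.3]
grip_width: 0.023
```

Emit:
play_rows([
  {"delta_pos": [0, 0, 0], "yaw": 0},
  {"delta_pos": [0, 0, 0], "yaw": 0},
])

```text
t: 13.07
ee_pos: [0.4675, 0.1911, 0.2496]
tcp_rot: [[-0.987, 0.16, -0.002], [0.16, 0.987, -0.001], [0.002, -0.001, -1.0]]
contact_force: [0.0, -0.2, -1.6]
grip_width: 0.0233
```

Run:
```python
from h import *
xr=np.array([.9874,-.158]); S=lambda x:np.array([.6331,.1662])+(x+4)*xr/1e3
plan((*S(-170),.205),80.9)
im,p=save('scene','s16'); cv2.imwrite('pics/z21.png',cv2.resize(im[90:210,200:360,::-1],None,fx=5,fy=5,interpolation=cv2.INTER_CUBIC))
im,p=save('wrist','w16')
im,p=save('side','d16'); cv2.imwrite('pics/z22.png',cv2.resize(im[100:220,190:350,::-1],None,fx=5,fy=5,interpolation=cv2.INTER_CUBIC))
```

```text
t 13.07 ee [0.4675 0.1911 0.2496] jaw 80.8 delta [-0.0015  0.0017  0.0445] yaw rad -0.0015 grip 0.0233 F [ 0.  -0.2 -1.6] q7 57
```

View pics/z21.png

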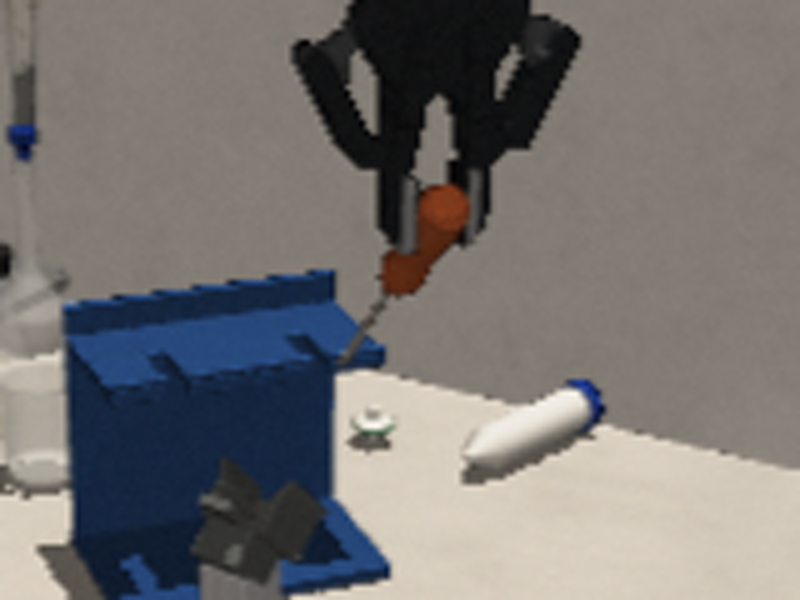

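View pics/w16.png

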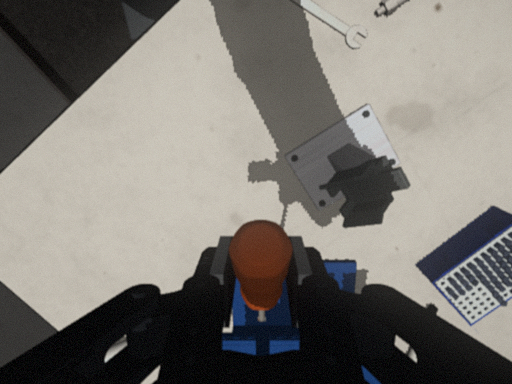

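View pics/z22.png

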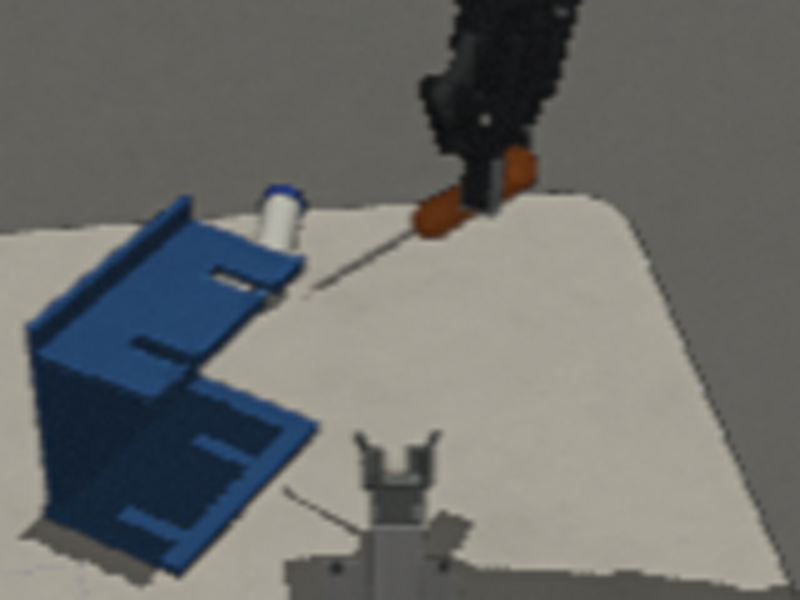

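```bash
cat >> h.py <<'E'
def tri(f1,a,f2,b):
    P=lambda p:K(p)@np.c_[cv2.Rodrigues(p['rvec'])[0],p['tvec']]
    X=cv2.triangulatePoints(P(load(f1)[1]),P(load(f2)[1]),np.array(a,float),np.array(b,float)); return (X[:3]/X[3]).ravel()
E
python3 - <<'E'
from h import *
a=lambda u,v:(200+u/5-.4,90+v/5-.4); b=lambda u,v:(190+u/5-.4,100+v/5-.4)
T=tri('s16',a(343,365),'d16',b(308,297)); print(T)
xr=np.array([.9874,-.158]); yr=np.array([.158,.9874]); S0=np.array([.6331,.1662])
print('tip rack x %.1f dy %.1f'%((T[:2]-S0)@xr*1e3-4,(T[:2]-S0)@yr*1e3))
e=np.array([.4675,.1911]); print('tcp dy',(e-S0)@yr*1e3,'x',(e-S0)@xr*1e3-4)
print(tri('s16',a(388,293),'d16',b(415,230)))
print('slot b seat from scene/side: ', tri('s16',a(325,352),'d16',b(270,295)))
E
```

```text
[0.58325799 0.16982692 0.14080461]
tip rack x -53.8 dy -4.3
tcp dy -1.5785399999999883 x -171.44763999999998
[0.51437667 0.18316993 0.2101358 ]
slot b seat from scene/side:  [0.60799813 0.16784802 0.13708098]
```

Run:
```python
from h import *
im,p=load('w16'); cv2.imwrite('pics/z23.png',cv2.resize(im[250:360,210:330,::-1],None,fx=6,fy=5,interpolation=cv2.INTER_CUBIC))
xr=np.array([.9874,-.158]); yr=np.array([.158,.9874]); S0=np.array([.6331,.1662])
for x in(-31,13):
  for dy in(-6,6):
    q=proj(p,np.r_[S0+(x+4)*xr/1e3+dy*yr/1e3,.135+(.004 if x<0 else 0)])[0]; print(x,dy,q.round(1),((q+.4-[210,250])*[6,5]).round())
```

```text
-31 -6 [255.5 340.5] [275. 455.]
-31 6 [268.9 340.5] [356. 455.]
13 -6 [255.8 376.5] [277. 635.]
13 6 [268.5 376.5] [353. 635.]
```

View pics/z23.png

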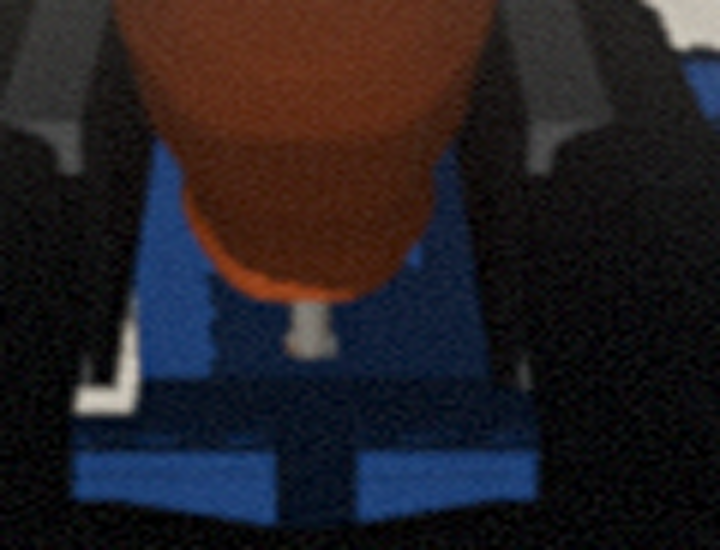

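Emit:
play_rows([
  {"delta_pos": [0, 0, 0.02], "yaw": 0},
  {"delta_pos": [0, 0, 0.04], "yaw": 0},
  {"delta_pos": [-0.005, 0, 0.045], "yaw": 0},
  {"delta_pos": [-0.02, 0, 0.045], "yaw": 0},
  {"delta_pos": [-0.035, 0, 0.045], "yaw": 0},
  {"delta_pos": [-0.05, 0, 0.045], "yaw": 0},
  {"delta_pos": [-0.065, 0, 0.045], "yaw": 0},
  {"delta_pos": [-0.08, 0, 0.045], "yaw": 0},
  {"delta_pos": [-0.085, 0, 0.045], "yaw": 0},
  {"delta_pos": [-0.085, 0, 0.045], "yaw": 0},
])

```text
t: 14.05
ee_pos: [0.5536, 0.1774, 0.2059]
tcp_rot: [[-0.987, 0.16, 0.001], [0.16, 0.987, -0.0], [-0.001, -0.0, -1.0]]
contact_force: [1.1, -0.4, -1.3]
grip_width: 0.023
```

Run:
```python
from h import *
xr=np.array([.9874,-.158]); S=lambda x:np.array([.6331,.1662])+(x+4)*xr/1e3
plan((*S(10),.205),80.9)
im,p=save('wrist','w17'); cv2.imwrite('pics/z24.png',cv2.resize(im[250:370,210:330,::-1],None,fx=6,fy=5,interpolation=cv2.INTER_CUBIC))
im,p=save('side','d17'); cv2.imwrite('pics/z25.png',cv2.resize(im[100:220,190:350,::-1],None,fx=5,fy=5,interpolation=cv2.INTER_CUBIC))
```

```text
t 14.05 ee [0.5536 0.1774 0.2059] jaw 80.8 delta [-0.0942  0.0016  0.001 ] yaw rad -0.0016 grip 0.0230 F [ 1.1 -0.4 -1.3] q7 62
```

View pics/z24.png

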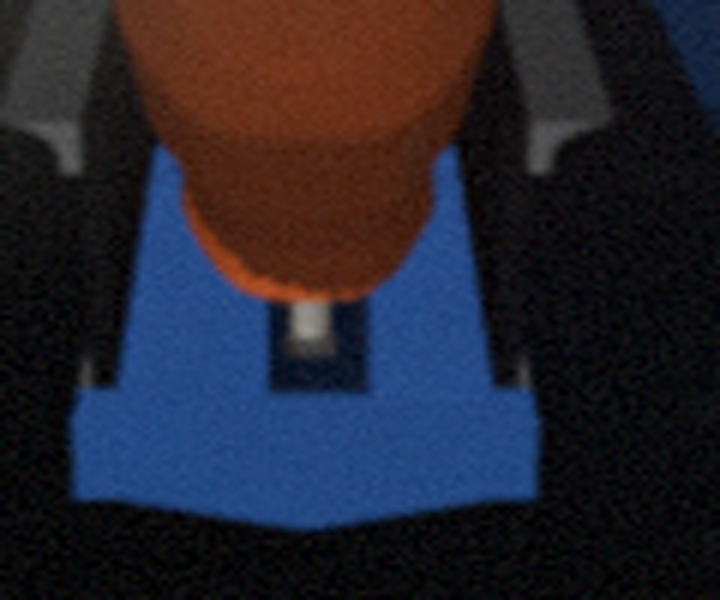

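View pics/z25.png

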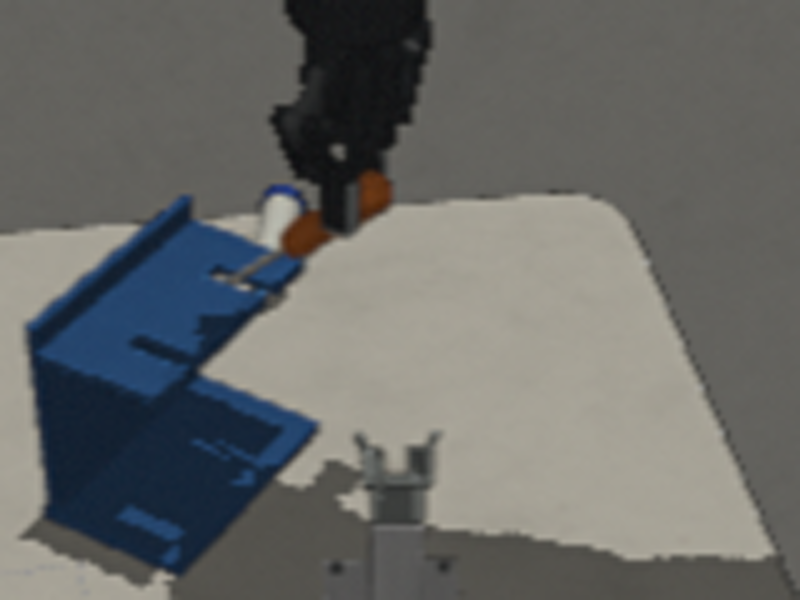

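Emit:
play_rows([
  {"delta_pos": [-0.008, 0.001, 0], "yaw": 0},
  {"delta_pos": [-0.016, 0.001, 0], "yaw": 0},
  {"delta_pos": [-0.024, 0.001, 0], "yaw": 0},
  {"delta_pos": [-0.032, 0.001, 0], "yaw": 0},
  {"delta_pos": [-0.04, 0.001, 0], "yaw": 0},
  {"delta_pos": [-0.045, 0.001, 0], "yaw": 0},
  {"delta_pos": [-0.045, 0.001, 0], "yaw": 0},
])

```text
t: 14.73
ee_pos: [0.5982, 0.1713, 0.2054]
tcp_rot: [[-0.987, 0.159, 0.001], [0.159, 0.987, -0.0], [-0.001, -0.0, -1.0]]
contact_force: [-1.3, 0.4, -2.3]
grip_width: 0.0232
```

Run:
```python
from h import *
xr=np.array([.9874,-.158]); S=lambda x:np.array([.6331,.1662])+(x+4)*xr/1e3
plan((*S(10),.205),80.9)
im,p=save('side','d18'); cv2.imwrite('pics/z26.png',cv2.resize(im[100:220,190:350,::-1],None,fx=5,fy=5,interpolation=cv2.INTER_CUBIC))
```

```text
t 14.73 ee [0.5982 0.1713 0.2054] jaw 80.8 delta [-0.0493  0.0005  0.0004] yaw rad -0.0010 grip 0.0232 F [-1.3  0.4 -2.3] q7 64
```

View pics/z26.png

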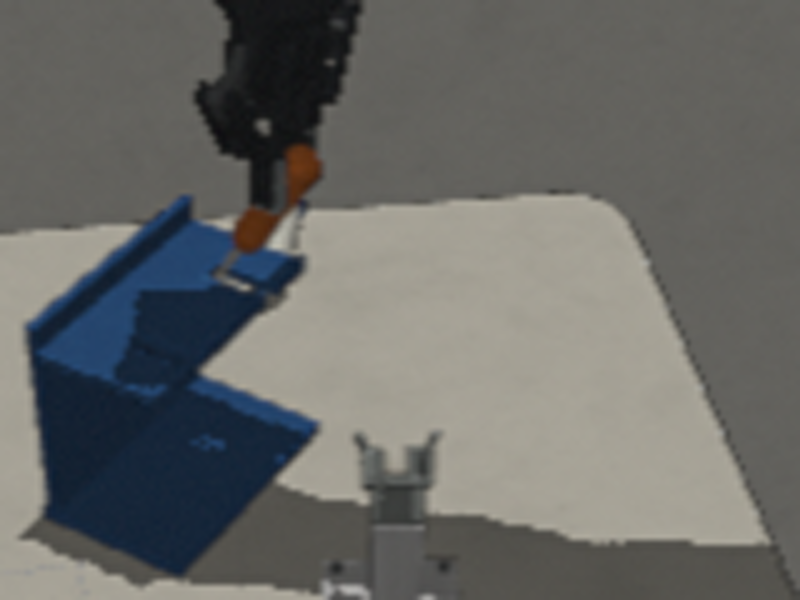

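Emit:
play_rows([
  {"delta_pos": [-0.008, 0, 0], "yaw": 0},
  {"delta_pos": [-0.016, 0, 0], "yaw": 0},
  {"delta_pos": [-0.024, 0, 0], "yaw": 0},
  {"delta_pos": [-0.032, 0, 0], "yaw": 0},
  {"delta_pos": [-0.04, 0, 0], "yaw": 0},
  {"delta_pos": [-0.046, 0, 0], "yaw": 0},
  {"delta_pos": [-0.046, 0, 0], "yaw": 0},
])

```text
t: 15.37
ee_pos: [0.6443, 0.1641, 0.2059]
tcp_rot: [[-0.987, 0.159, 0.002], [0.159, 0.987, 0.0], [-0.002, 0.0, -1.0]]
contact_force: [-1.4, 0.5, -0.3]
grip_width: 0.0233
```

Run:
```python
from h import *
xr=np.array([.9874,-.158]); S=lambda x:np.array([.6331,.1662])+(x+4)*xr/1e3
plan((*S(10),.205),80.9)
im,p=save('side','d19'); cv2.imwrite('pics/z27.png',cv2.resize(im[80:200,180:340,::-1],None,fx=5,fy=5,interpolation=cv2.INTER_CUBIC))
im,p=save('scene','s19'); cv2.imwrite('pics/z28.png',cv2.resize(im[80:220,200:340,::-1],None,fx=4.2,fy=4.2,interpolation=cv2.INTER_CUBIC))
```

```text
t 15.37 ee [0.6443 0.1641 0.2059] jaw 80.8 delta [-0.0027  0.0003  0.0009] yaw rad -0.0009 grip 0.0233 F [-1.4  0.5 -0.3] q7 66
```

View pics/z27.png

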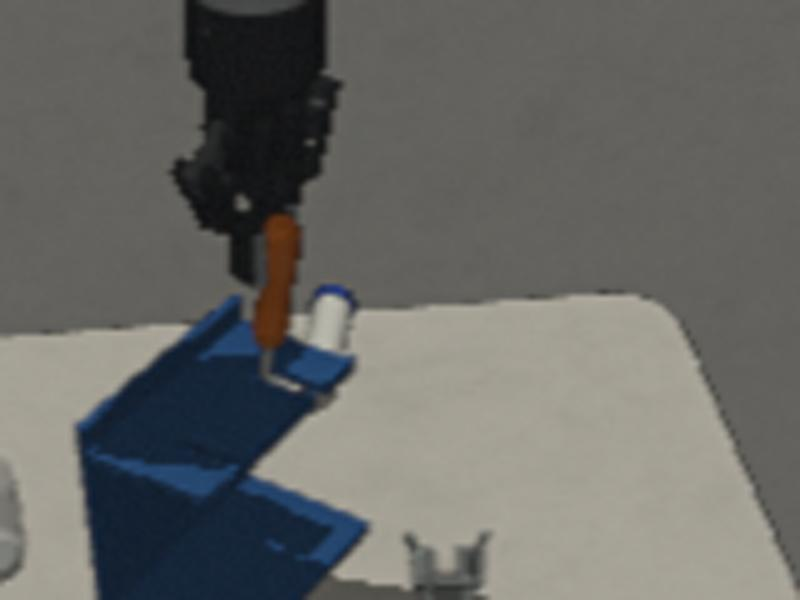

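View pics/z28.png

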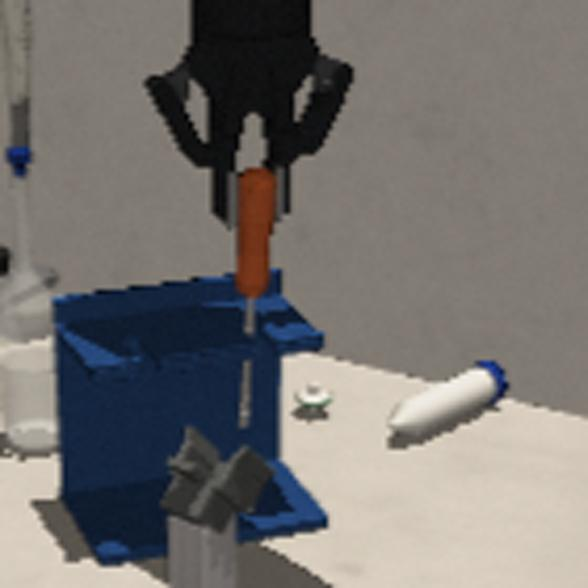

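Run:
```python
from h import *
a=lambda u,v:(200+u/4.2-.4,80+v/4.2-.4); b=lambda u,v:(180+u/5-.4,80+v/5-.4)
B=tri('s19',a(258,175),'d19',b(283,222)); S=tri('s19',a(252,295),'d19',b(268,345)); print(B,S)
xr=np.array([.9874,-.158,0]); yr=np.array([.158,.9874,0]); S0=np.array([.6331,.1662,.135])
for P in(B,S): print((P-S0)@xr*1e3-4,(P-S0)@yr*1e3,P[2]*1e3)
v=B-S; print('tilt x',np.degrees(np.arctan2(v@xr,v[2])),'y',np.degrees(np.arctan2(v@yr,v[2])),np.linalg.norm(v))
```

```text
[0.63221006 0.16344094 0.24128922] [0.64547993 0.16098455 0.15432917]
-4.442797066063454 -2.8649064083432325 241.2892206215633
9.047984254489508 -3.193705222234036 154.32916761785478
tilt x -8.8184365201699 y 0.21663619007243243 0.08800098962463347
```

Emit:
play_rows([
  {"delta_pos": [-0.005, 0, 0], "yaw": 0},
  {"delta_pos": [-0.01, 0, 0], "yaw": 0},
  {"delta_pos": [-0.013, 0, 0], "yaw": 0},
  {"delta_pos": [-0.013, 0, 0], "yaw": 0},
  {"delta_pos": [0.002, 0, 0], "yaw": 0},
  {"delta_pos": [0.002, 0, 0], "yaw": 0},
  {"delta_pos": [0.002, 0, 0], "yaw": 0},
  {"delta_pos": [0.002, 0, 0], "yaw": 0},
])

```text
t: 16.13
ee_pos: [0.6417, 0.1647, 0.2062]
tcp_rot: [[-0.987, 0.158, 0.003], [0.158, 0.987, -0.0], [-0.003, 0.0, -1.0]]
contact_force: [-0.4, 0.3, -0.2]
grip_width: 0.023
```

Run:
```python
from h import *
xr=np.array([.9874,-.158]); S=lambda x:np.array([.6331,.1662])+(x+4)*xr/1e3
plan((*S(10),.205),80.9)
im,p=save('side','d20'); cv2.imwrite('pics/z27.png',cv2.resize(im[80:200,180:340,::-1],None,fx=5,fy=5,interpolation=cv2.INTER_CUBIC))
im,p=save('scene','s20'); cv2.imwrite('pics/z28.png',cv2.resize(im[80:220,200:340,::-1],None,fx=4.2,fy=4.2,interpolation=cv2.INTER_CUBIC))
```

```text
t 16.13 ee [0.6417 0.1647 0.2062] jaw 80.9 delta [-0.0053  0.0001  0.0013] yaw rad -0.0002 grip 0.0230 F [-0.4  0.3 -0.2] q7 66
```

View pics/z27.png

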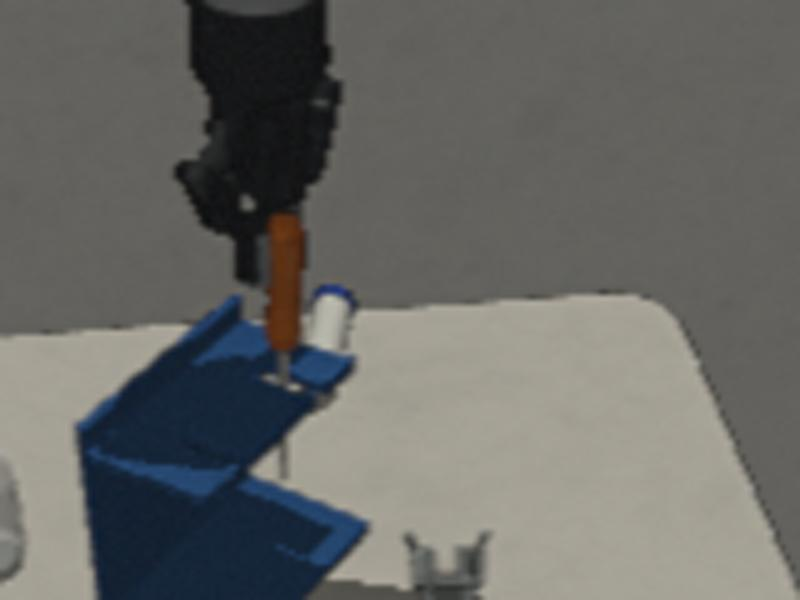

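View pics/z28.png

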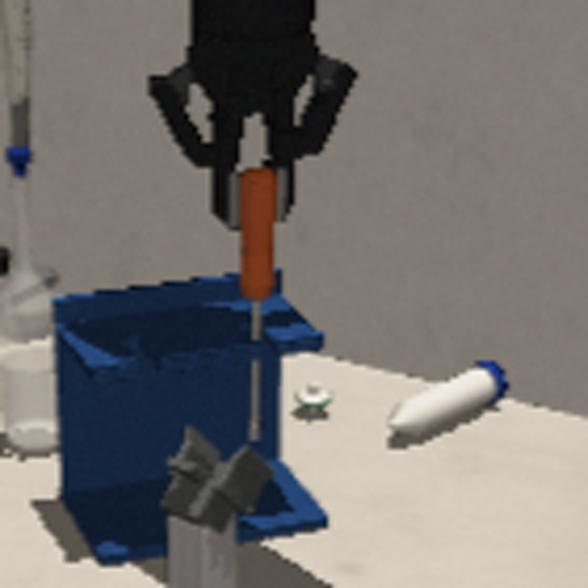

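Run:
```python
from h import *
a=lambda u,v:(200+u/4.2-.4,80+v/4.2-.4); b=lambda u,v:(180+u/5-.4,80+v/5-.4)
B=tri('s20',a(259,173),'d20',b(286,220)); S=tri('s20',a(257,298),'d20',b(284,349)); T=tri('s20',a(254,438),'d20',b(283,475)); print(B,S,T)
xr=np.array([.9874,-.158,0]); yr=np.array([.158,.9874,0]); S0=np.array([.6331,.1662,.135])
for P in(B,S,T): print((P-S0)@xr*1e3-4,(P-S0)@yr*1e3,P[2]*1e3)
for v in(B-S,B-T): print('tilt x',np.degrees(np.arctan2(v@xr,v[2])),'y',np.degrees(np.arctan2(v@yr,v[2])),np.linalg.norm(v))
```

```text
[0.63009198 0.16389508 0.24329409] [0.63348027 0.16400625 0.1568514 ] [0.63885875 0.16198947 0.0551377 ]
-6.605939749769109 -2.7511499233254524 243.29408977205887
-3.277911658698909 -2.1060270283912037 156.85140205833332
2.351448990407645 -3.2475970841130057 55.13769912958306
tilt x -2.204788404304671 y -0.4275912042248613 0.0865091388317115
tilt x -2.725569853122969 y 0.1511735049852152 0.1883701537645594
```

Emit:
play_rows([
  {"delta_pos": [0.01, 0, 0], "yaw": 0},
  {"delta_pos": [0.025, 0, 0], "yaw": 0},
  {"delta_pos": [0.04, 0, 0], "yaw": 0},
  {"delta_pos": [0.053, 0, 0], "yaw": 0},
  {"delta_pos": [0.06, 0, 0], "yaw": 0},
  {"delta_pos": [0.06, 0, 0], "yaw": 0},
  {"delta_pos": [0.06, 0, 0], "yaw": 0},
  {"delta_pos": [0.06, 0, 0], "yaw": 0},
  {"delta_pos": [0.06, 0, 0], "yaw": 0},
])

```text
t: 16.98
ee_pos: [0.5821, 0.1741, 0.2058]
tcp_rot: [[-0.987, 0.159, 0.001], [0.159, 0.987, -0.0], [-0.001, 0.0, -1.0]]
contact_force: [-0.0, 0.3, -1.1]
grip_width: 0.0231
```

Run:
```python
from h import *
xr=np.array([.9874,-.158]); S=lambda x:np.array([.6331,.1662])+(x+4)*xr/1e3
plan((*S(10),.205),80.9)
im,p=save('scene','s21'); cv2.imwrite('pics/z28.png',cv2.resize(im[80:220,200:340,::-1],None,fx=4.2,fy=4.2,interpolation=cv2.INTER_CUBIC))
im,p=save('side','d21'); cv2.imwrite('pics/z27.png',cv2.resize(im[80:200,180:340,::-1],None,fx=5,fy=5,interpolation=cv2.INTER_CUBIC))
```

```text
t 16.98 ee [0.5821 0.1741 0.2058] jaw 80.9 delta [-0.0656  0.0004  0.0009] yaw rad -0.0007 grip 0.0231 F [-0.   0.3 -1.1] q7 63
```

View pics/z28.png

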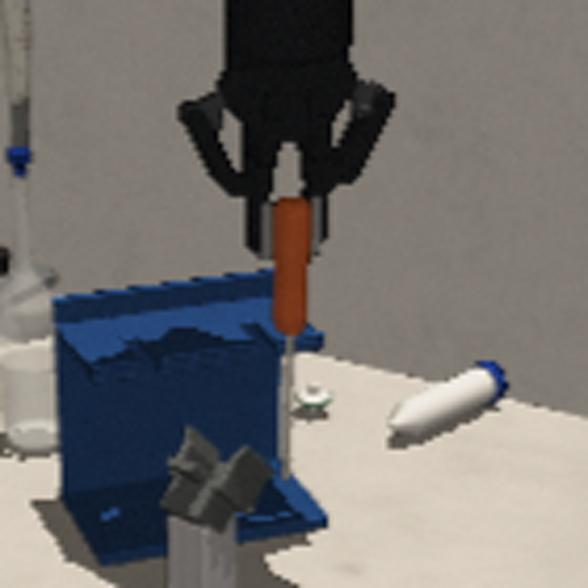

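View pics/z27.png

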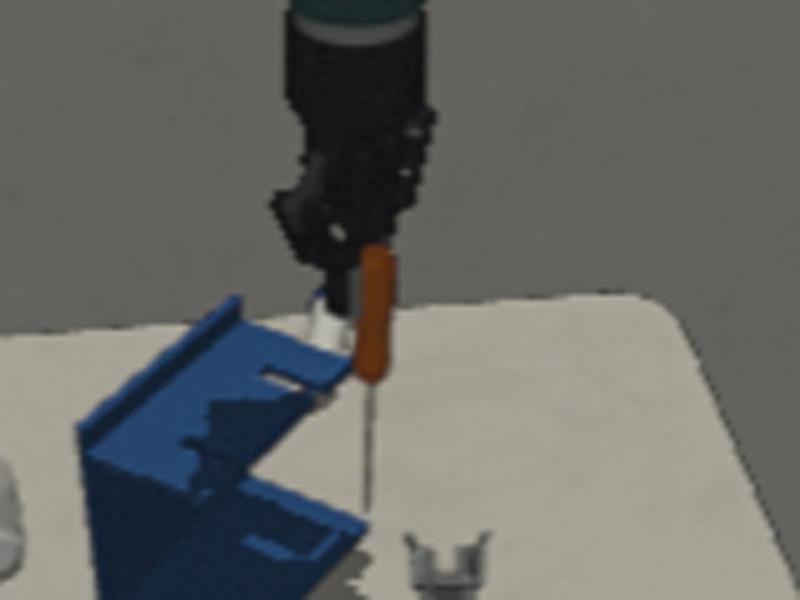

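Emit:
play_rows([
  {"delta_pos": [-0.01, 0, 0], "yaw": 0},
  {"delta_pos": [-0.025, 0, 0], "yaw": 0},
  {"delta_pos": [-0.04, 0, 0], "yaw": 0},
  {"delta_pos": [-0.053, 0, 0], "yaw": 0},
  {"delta_pos": [-0.06, 0, 0], "yaw": 0},
  {"delta_pos": [-0.06, 0, 0.006], "yaw": 0},
  {"delta_pos": [-0.06, 0, 0.012], "yaw": 0},
  {"delta_pos": [-0.06, 0, 0.016], "yaw": 0},
  {"delta_pos": [-0.06, 0, 0.017], "yaw": 0},
  {"delta_pos": [-0.06, 0, 0.017], "yaw": 0},
])

```text
t: 17.92
ee_pos: [0.6392, 0.1652, 0.1881]
tcp_rot: [[-0.988, 0.158, -0.002], [0.158, 0.988, -0.0], [0.002, -0.0, -1.0]]
contact_force: [-0.2, -0.2, -1.0]
grip_width: 0.0228
```

Emit:
play_rows([
  {"delta_pos": [0, 0, 0.002], "yaw": 0},
  {"delta_pos": [0, 0, 0.003], "yaw": 0},
  {"delta_pos": [0, 0, 0.003], "yaw": 0},
])

```text
t: 18.17
ee_pos: [0.6402, 0.165, 0.1858]
tcp_rot: [[-0.987, 0.158, -0.0], [0.158, 0.987, 0.0], [0.0, 0.0, -1.0]]
contact_force: [-0.7, 0.1, -0.3]
grip_width: 0.0229
```

Run:
```python
from h import *
plan((.6417,.1647,.19),80.9)
im,p=save('scene','s22'); cv2.imwrite('pics/z28.png',cv2.resize(im[80:220,200:340,::-1],None,fx=4.2,fy=4.2,interpolation=cv2.INTER_CUBIC))
im,p=save('side','d22'); cv2.imwrite('pics/z27.png',cv2.resize(im[80:200,180:340,::-1],None,fx=5,fy=5,interpolation=cv2.INTER_CUBIC))
```

```text
t 18.17 ee [0.6402 0.165  0.1858] jaw 80.9 delta [-0.0016 -0.0001 -0.0042] yaw rad 0.0002 grip 0.0229 F [-0.7  0.1 -0.3] q7 66
```

View pics/z28.png

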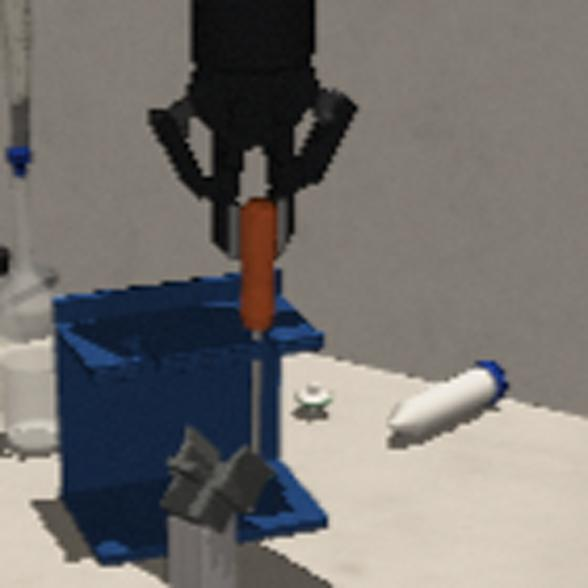

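View pics/z27.png

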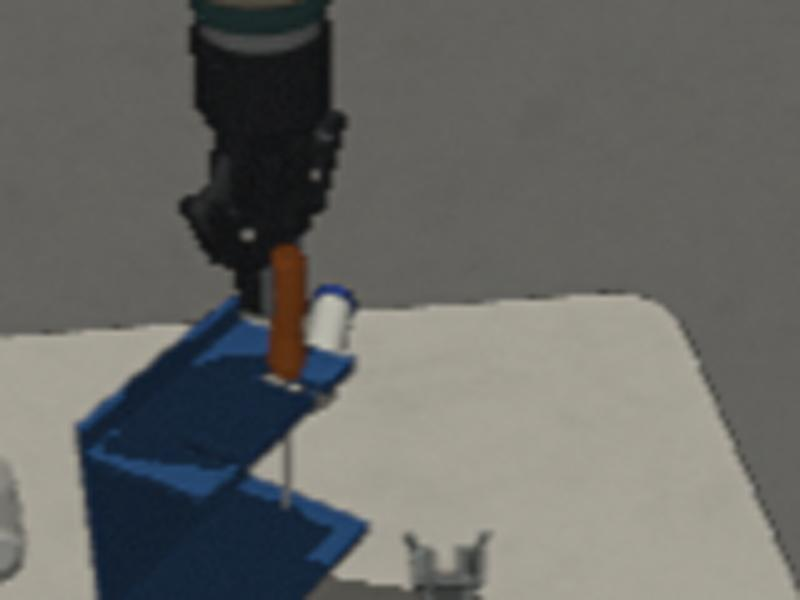

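Emit:
play_rows([
  {"delta_pos": [0, 0, 0.001], "yaw": 0},
  {"delta_pos": [0, 0, 0.002], "yaw": 0},
  {"delta_pos": [0, 0, 0.002], "yaw": 0},
])

```text
t: 18.52
ee_pos: [0.6402, 0.1649, 0.1836]
tcp_rot: [[-0.987, 0.158, -0.0], [0.158, 0.987, -0.0], [0.0, -0.0, -1.0]]
contact_force: [0.6, 0.9, -0.4]
grip_width: 0.0231
```

Emit:
play_rows([
  {"delta_pos": [0, 0, 0.001], "yaw": 0},
  {"delta_pos": [0, 0, 0.002], "yaw": 0},
  {"delta_pos": [0, 0, 0.002], "yaw": 0},
])

```text
t: 18.77
ee_pos: [0.6402, 0.1649, 0.1815]
tcp_rot: [[-0.987, 0.158, -0.0], [0.158, 0.987, -0.0], [0.0, -0.0, -1.0]]
contact_force: [-0.2, -0.3, -0.3]
grip_width: 0.023
```

Emit:
play_rows([
  {"delta_pos": [0, 0, 0.001], "yaw": 0},
  {"delta_pos": [0, 0, 0.002], "yaw": 0},
  {"delta_pos": [0, 0, 0.002], "yaw": 0},
])

```text
t: 19.02
ee_pos: [0.6405, 0.1649, 0.1813]
tcp_rot: [[-0.987, 0.158, 0.001], [0.158, 0.987, 0.0], [-0.001, 0.0, -1.0]]
contact_force: [-1.8, -0.4, 7.1]
grip_width: 0.0233
```

Run:
```python
from h import *
plan((.6417,.1647,.19),80.9)
im,p=save('scene','s23'); cv2.imwrite('pics/z28.png',cv2.resize(im[120:220,210:310,::-1],None,fx=5.8,fy=5.8,interpolation=cv2.INTER_CUBIC))
im,p=save('side','d23'); cv2.imwrite('pics/z27.png',cv2.resize(im[80:200,180:340,::-1],None,fx=5,fy=5,interpolation=cv2.INTER_CUBIC))
```

```text
t 19.02 ee [0.6405 0.1649 0.1813] jaw 80.9 delta [-0.0012  0.     -0.0087] yaw rad -0.0001 grip 0.0233 F [-1.8 -0.4  7.1] q7 66
```

View pics/z28.png

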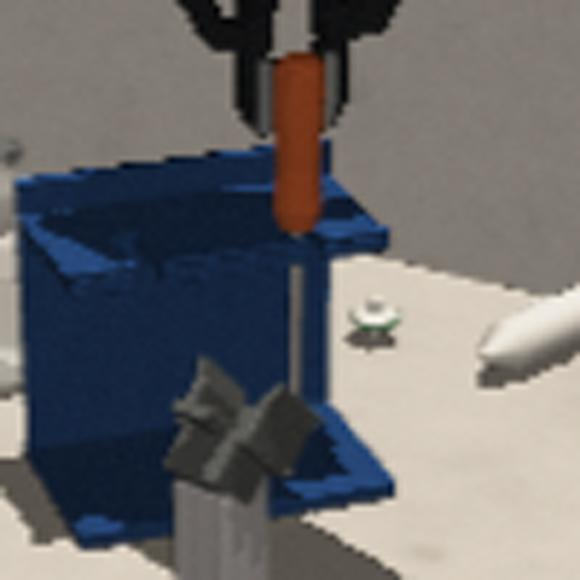

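View pics/z27.png

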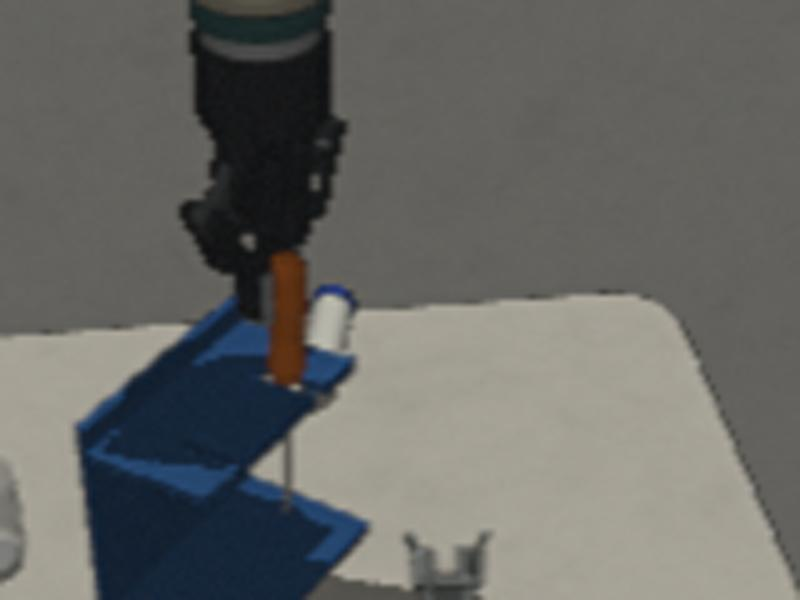

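Emit:
play_rows([
  {"delta_pos": [0, 0, -0.0015], "yaw": 0},
  {"delta_pos": [0, 0, -0.0015], "yaw": 0},
])

```text
t: 19.28
ee_pos: [0.6405, 0.165, 0.1817]
tcp_rot: [[-0.987, 0.158, 0.001], [0.158, 0.987, 0.0], [-0.001, 0.0, -1.0]]
contact_force: [-0.3, 0.2, -0.6]
grip_width: 0.0232
```

Emit:
play_rows([
  {"delta_pos": [0, 0, 0], "yaw": 0},
  {"delta_pos": [0, 0, 0], "yaw": 0},
  {"delta_pos": [0, 0, 0], "yaw": 0},
  {"delta_pos": [0, 0, 0], "yaw": 0},
  {"delta_pos": [0, 0, 0], "yaw": 0},
  {"delta_pos": [0, 0, 0], "yaw": 0},
], fingers=0.3)

```text
t: 19.78
ee_pos: [0.6403, 0.165, 0.1812]
tcp_rot: [[-0.987, 0.158, -0.0], [0.158, 0.987, 0.0], [0.0, -0.0, -1.0]]
contact_force: [-0.2, 0.3, 0.1]
grip_width: 0.0554
```

Run:
```python
from h import *
plan((.6417,.1647,.19),80.9)
im,p=save('wrist','w24')
im,p=save('scene','s24'); cv2.imwrite('pics/z28.png',cv2.resize(im[120:220,210:310,::-1],None,fx=5.8,fy=5.8,interpolation=cv2.INTER_CUBIC))
```

```text
t 19.78 ee [0.6403 0.165  0.1812] jaw 80.9 delta [-0.0014 -0.     -0.0088] yaw rad 0.0001 grip 0.0554 F [-0.2  0.3  0.1] q7 66
```

View pics/z28.png

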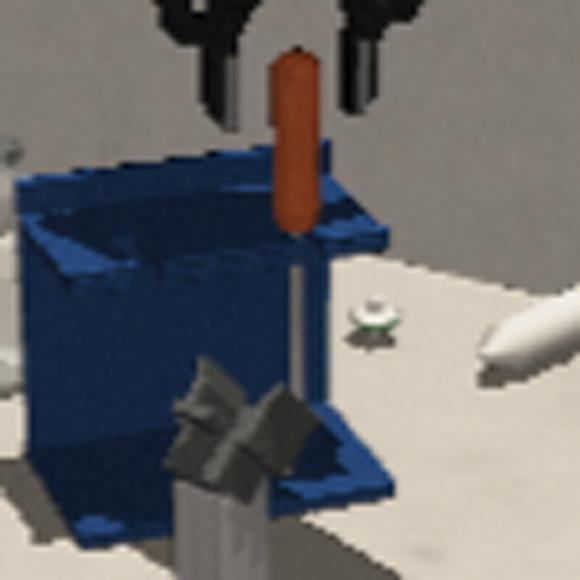

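View pics/w24.png

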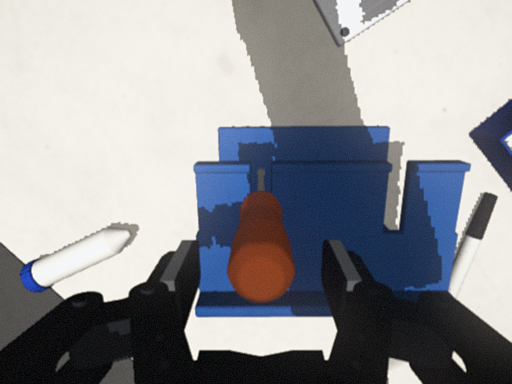

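It stands free in the slot. I'll rise straight up, clear of it, and take the final check.

Emit:
play_rows([
  {"delta_pos": [0, 0, -0.015], "yaw": 0},
  {"delta_pos": [0, 0, -0.035], "yaw": 0},
  {"delta_pos": [0, 0, -0.06], "yaw": 0},
  {"delta_pos": [0, 0, -0.085], "yaw": 0},
  {"delta_pos": [0, 0, -0.11], "yaw": 0},
  {"delta_pos": [0, 0, -0.13], "yaw": 0},
  {"delta_pos": [0, 0, -0.14], "yaw": 0},
  {"delta_pos": [0, 0, -0.14], "yaw": 0},
  {"delta_pos": [0, 0, -0.14], "yaw": 0},
])

```text
t: 20.63
ee_pos: [0.6401, 0.1648, 0.3208]
tcp_rot: [[-0.987, 0.158, -0.0], [0.158, 0.987, -0.0], [0.0, -0.0, -1.0]]
contact_force: [-0.5, -0.2, 0.0]
grip_width: 0.0554
```

Run:
```python
from h import *
plan((.6417,.1647,.19),80.9)
im,p=save('scene','s25'); cv2.imwrite('pics/z28.png',cv2.resize(im[120:220,210:310,::-1],None,fx=5.8,fy=5.8,interpolation=cv2.INTER_CUBIC))
im,p=save('side','d25'); cv2.imwrite('pics/z27.png',cv2.resize(im[80:200,180:340,::-1],None,fx=5,fy=5,interpolation=cv2.INTER_CUBIC))
```

```text
t 20.63 ee [0.6401 0.1648 0.3208] jaw 80.9 delta [-1.700e-03  1.000e-04  1.308e-01] yaw rad 0.0000 grip 0.0554 F [-0.5 -0.2  0. ] q7 66
```

View pics/z28.png

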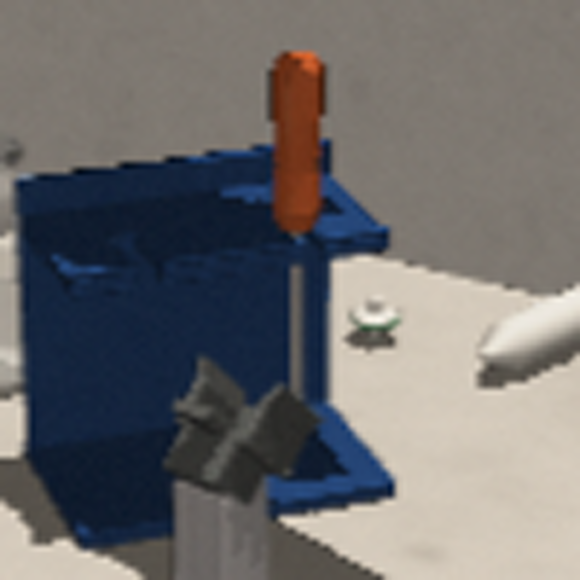

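View pics/z27.png

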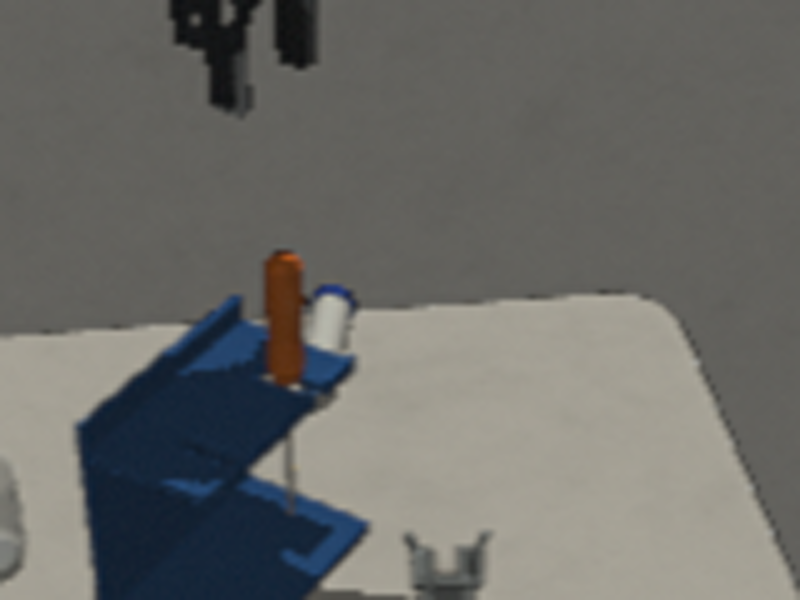

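Run:
```python
from h import *
a=lambda u,v:(210+u/5.8-.4,120+v/5.8-.4); b=lambda u,v:(180+u/5-.4,80+v/5-.4)
B=tri('s25',a(299,55),'d25',b(284,256)); S=tri('s25',a(297,232),'d25',b(287,384))
xr=np.array([.9874,-.158,0]); yr=np.array([.158,.9874,0]); S0=np.array([.6331,.1662,.135])
for P in(B,S): print(P,(P-S0)@xr*1e3-4,(P-S0)@yr*1e3,P[2]*1e3)
v=B-S; print('tilt x',np.degrees(np.arctan2(v@xr,v[2])),'y',np.degrees(np.arctan2(v@yr,v[2])),np.linalg.norm(v))
```

```text
[0.63229252 0.1631386  0.21926474] -4.313600337133571 -3.1504106736373387 219.26473857399554
[0.63233828 0.16426187 0.13109246] -4.445895517307854 -2.0340587336480698 131.09246069786178
tilt x 0.08596749418720771 y -0.7253848797956688 0.08817944447065801
```

Upright to within 1°. The shoulder is at the plate's height, within the cameras' accuracy, and about 2 mm from the seat point. I'm handing in.

Run:
```python
from h import *
print(robot.finish_job()); print(robot.observe()['t'])
```

```text
the job is handed in; nothing more can be done
None
the job is handed in; nothing more can be done
```

The screwdriver hangs upright and let go in the rack's -y slot (slot_b). I handed the job in at about 20.7 s of the 51 s allowed; no verdict was reported.

**What I did**
- **Tilting:** I picked it up by the handle and pressed its butt on the end of the rack shelf to tilt it to about 45°. It slid roughly 10 mm up in the fingers while tilting, but this caused no trouble.
- **Cradle:** I lowered it into the cradle and let go.
- **Regrip:** I took it again near the free end of the handle and lifted it clear. I pushed the shaft against the end of the slot to bring it upright, about 2.5° from vertical. I then backed out in front of the rack, so it was held touching nothing for over 0.3 s.
- **Rack:** I slid it back into the slot and lowered it until the shoulder met the plate, at 7 N. Then I opened the fingers and rose clear.

**What the last checks showed**
- **In the rack:** Tilt is under 1°. The shoulder is about 2 mm from the seat point sideways. Its height measured 4 mm below the plate's top, inside the ±6 mm limit; with the 7 N contact felt on lowering, I put that down to camera error.
- **In the cradle:** The blade tip measured 4–5 mm further downhill than I had worked out. I took the shoulder to be resting on the stop, because the pitch was 44° and it stayed put once released.
- **Slot position:** The two camera methods disagreed by about 2.5 mm sideways, but the shaft went in freely.
- **Bystanders:** I saw no sign that the tube, spanner or beaker moved, but I did not measure them at the end.

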